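# Unload the wash pot and hang the nozzles to drain

## Robot

A 6-joint arm with a two-finger parallel gripper is mounted at the origin on a cart in front of the work surface, level with it; the furniture and walls round the work are solid. World frame = base frame: x ahead of the robot, y to its left, z up, the work surface at z = 0. Lengths are in mm, angles in rad, forces in N, time in s.
With the tool pointing down it reaches from about 350 to 875 mm from the base axis. Payload 4.2 kg.
Tool frame: the origin (TCP) lies midway between the tips of the shut fingers; the grasp point (between the pads) lies 19 mm behind it; z points along the fingers, y is the line along which they close (so a half turn about z gives the same grasp; the last joint's range is limited). The gripper opens to 85 mm and grips with 20 to 120 N. Pads are 22 mm wide; open, the fingers measure 114 mm over their backs; the gripper's body (76 mm by 85 mm) begins 54 mm behind the grasp point. The pads swing forward as they close: fully open they stand 13 mm farther back than shut.
Start: joints at [1.373, 0.385, 0.008, 0, -1.194, -0.259], TCP at [275.64, 560.911, 231.312] pointing down, gripper open.
Joint ranges: [-3.14, 3.14], [-1.21, 2.06], [-1.07, 1.41], [-3.16, 2.05], [-2.99, -0.16], [-3.1, 3.1]. Speed limits (rad/s): [2.79, 2.79, 3.14, 3.14, 3.14, 3.14].

## Interface

Orientations are given as a unit quaternion [x, y, z, w].
In Python, from bench import arm gives the robot as it stands.
- The arm moves only by the tool send_rows, never from a script. Its argument "targets" is a list of rows, each an object of numbers: "gripper": the gripper command: -1 is fully open, 1 is shut, values between are in proportion; "x", "y", "z": the shift along the tool's x, y, z in cm; "ax", "ay", "az": the turn, a rotation vector about the tool's x, y, z in degrees. A call has 1 to 5 rows; each row shifts and turns the commanded pose from where the row before left it, along the tool's axes as they then stand; what a row does not reach is not made up. A row lasts 1/12 s, in which the tool goes at most 41.7 mm and 7.16 degrees, less where a joint would pass 70% of its speed; a pose out of reach is approached as far as the arm can. A call is refused whole if a number of a shift passes 4.17 or a number of a turn 7.16, either way. A call with a gripper value outside its range is refused whole. The fingers move at their own pace and stop on an object; the grip force is fixed at half the most. Time passes only in rows, so rows that do not move let the fingers close. It gives the time, the measured TCP pose, the force, the opening and the grip force at its end, in the units of the state.
- arm.read_state(): the state, without advancing time (a new reading comes with each control period).
- arm.get_image(name): name is "scene" or "top" or "wrist"; returns (picture, depth): 384x512x3 uint8, red, green, blue; 384x512 float32, mm along the optical axis (not along the pixel's ray), 0 where there is no reading.
- arm.camera_model(name): a dict with "fx", "fy", "cx", "cy" (pixels), "cam_to_world" (4x4, takes a point from camera to world coordinates). Camera axes: x right, y down, z forward; pixel columns grow to the right and rows downward; lengths in mm; the calibration is good to about 2 mm. A picture is of the moment at which its call begins: read the wrist's pose just before it. camera_model takes no time and is no camera call; for the wrist camera it gives the pose at the moment of the call.
- arm.job_done(): hands the job in; it is judged then, once.
Trained networks look in the newest picture that a camera, given by its name, has taken for a name from the list of things; names that differ only in an ending like _2 or _b are one class to them, and where a whole thing is asked for, a point or a joint stands for the part that bears it (a point fixed in the world has none). Each returns a list of dicts, best first, with "score" (0 to 1); they miss things now and then, are a little off and sometimes report something else, mostly with a low value. They report only what shows in the picture. A call takes as long as a camera call.
- arm.boxes_of(camera, thing): "rect" ([left, top, width, height] in pixels, round what is visible of it).
The state is a dict: "clock": time; "joints": joint angles; "joint_vel": joint speeds; "joint_efforts": joint torques, N m; "position": TCP position; "ee_rot": TCP orientation; "contact_force": force on the tool from outside, world axes, zero at the start; "wrist_torque": the same for the moment, N m; "gripper_width": finger opening in mm; "grasp_force": force on a finger pad.
Only numpy, scipy, OpenCV 4.12 (cv2) and the standard library are available. Lean on these libraries where they do the work, as an engineer would, in place of code of your own. Each camera call takes 0.05 s, during which the arm holds its last target. There are 200 camera calls.

## Task

The spray nozzles in the wash pot are clean and have to drain. Push the pot's bayonet cover down against its spring and turn it a quarter turn anticlockwise to free it, lift it off and stand it on the bench, grip up; then move every nozzle, stem down, into its own bore of the drain carrier while that stands on the bench, and last hang the carrier by its window in the throat of the stand's side hook, over the steel tray. Do not disturb the mug, the roll of tape or the brush.

Things in the scene. Friction and masses are not known exactly. Their poses are not given: they have to be found in the camera images.
- wash_pot: Aluminium pot bolted down, left or right of the middle: body 116 mm diameter to a shoulder 60 mm up (foot 128 mm), neck 94 mm, rim 90 mm up. Level with the rim a square insert with four 12 mm bores at x, y = +-21.5 mm holds nozzles, collars on the insert (stem ends 62 mm up). Two lugs on the neck at +y and -y hold the cover down against a sprung ring. Origin: centre of the foot, z up.
- cover: Round aluminium bayonet cover, 115 mm diameter, 0.22 kg; skirt and top 58 mm high. Origin: centre of the skirt's lower edge, z up; at the start 69 mm above the bench, axes parallel to the pot's, two tabs inside the skirt (+y and -y) locked under the pot's lugs. Pushed down 4 to 6 mm (6 is the end of travel; 3 to 8 N) it turns anticlockwise from above; beyond 30 degrees it lifts off, 90 is best.
- cover_grip (a point): Middle of the cover's black bar grip, 70 mm above the cover's origin; axes as the cover's. The bar is 56 mm long (x), 14 mm wide (y) and stands on the flat top from 58 to 82 mm above the cover's origin.
- nozzle_1: Brass spray nozzle, upright, stem down in a bore of the pot's insert, under the cover at the start: stem 10 mm diameter, 28 mm long, end chamfered; then a round grip collar 20 mm diameter, 22 mm high, and a 2 mm tip (52 mm, 0.02 kg). Origin: centre of the stem's lower end, z up the axis. 3 or 4 nozzles are present; an absent one reads None from the start.
- nozzle_2: Brass spray nozzle, upright, stem down in a bore of the pot's insert, under the cover at the start: stem 10 mm diameter, 28 mm long, end chamfered; then a round grip collar 20 mm diameter, 22 mm high, and a 2 mm tip (52 mm, 0.02 kg). Origin: centre of the stem's lower end, z up the axis. 3 or 4 nozzles are present; an absent one reads None from the start.
- nozzle_3: Brass spray nozzle, upright, stem down in a bore of the pot's insert, under the cover at the start: stem 10 mm diameter, 28 mm long, end chamfered; then a round grip collar 20 mm diameter, 22 mm high, and a 2 mm tip (52 mm, 0.02 kg). Origin: centre of the stem's lower end, z up the axis. 3 or 4 nozzles are present; an absent one reads None from the start.
- nozzle_4: Brass spray nozzle, upright, stem down in a bore of the pot's insert, under the cover at the start: stem 10 mm diameter, 28 mm long, end chamfered; then a round grip collar 20 mm diameter, 22 mm high, and a 2 mm tip (52 mm, 0.02 kg). Origin: centre of the stem's lower end, z up the axis. 3 or 4 nozzles are present; an absent one reads None from the start.
- carrier: Loose steel carrier, about 0.5 kg, on two foot bars 84 mm long (x): plate 40 (x) by 164 mm (y), top 42 mm up, four 13 mm bores in a row at y = -67, -37, 37, 67 mm, x = 0 (stem end of a seated nozzle 14 mm up). Amid it a hanger: window 32 mm wide (y), z = 42 to 74 mm, passed along x; above it a flat grip tab 10 mm thick (x), 46 mm wide (y), z = 74 to 118 mm. Origin: centre of the underside, z up.
- eye (a point): Middle of the upper edge of the carrier's window (underside of its grip tab), 74 mm above the carrier's origin; axes as the carrier's. This edge hangs on the hook. Held by the tab, the loaded carrier can turn in the fingers if it is swung about quickly: carry it smoothly.
- drip_stand: Stand bolted across from the pot: base 90 x 110 mm, pillar 158 mm high at the origin (its foot, z up), side hook of 7 mm round bar along the stand's -x, roughly to the robot. Centre of the bar: 145.5 mm up at the pillar, 135.5 mm from x = -55 to -85 mm (the throat), 145.5 mm again from x = -96 to the free end at -107 mm. Under it a fixed steel tray, 102 x 154 x 14 mm.
- throat (a point): Middle of the hook's throat, on top of the bar (139 mm above the bench), 70 mm from the pillar's axis; axes as the stand's.
- mug: Striped mug at the back of the bench, 89 mm wide, 96 mm high; not to be disturbed. Origin near the middle of its underside.
- tape: Roll of grey tape lying at the back of the bench, 99 mm diameter, 48 mm high; not to be disturbed. Origin: centre of its underside.
- brush: Flat wooden brush lying at the front right, 159 x 24 x 7 mm; not to be disturbed. Origin near its middle.

How it is judged:
By the outcome, as a careful person would: the job done as asked, in the order asked, and still so for the second after the job is handed in, with the robot touching nothing.
Of nozzle_1, nozzle_2, nozzle_3, nozzle_4 only 3 to 4 are there at a start; the rules pass over those that are not, and their reading is None.
At some moment in a run one of carrier may be knocked a few centimetres aside while the robot is not near it.
It also fails if it takes over 210 s, if anything falls off the work surface, if the arm or the gripper's body presses on something with over 40 N, if the wrist force passes 120 N, or if a joint passes its speed limit or range.

## Working session

There is one attempt and no reset: what is moved stays moved. The work goes in short steps, Python scripts to look and compute and a tool call to move; the robot and the scene stay as the last step left them, time stands still between calls to the robot, and variables do not carry over. Pictures are saved under pics/ and viewed, at most 14 in all, crops included, and the job is handed in when it is done.

Besides the shell and the picture viewer there is one more tool, called as name(argument=value, ...), one argument or row to a line, values as JSON. send_rows: Moves the arm, as the interface text tells. Its arguments: {"type":"object","properties":{"targets":{"type":"array"}},"required":["targets"]}

```bash
ls; mkdir -p pics
python3 - <<'E'
from bench import arm
import cv2,numpy as np
s=arm.read_state();print(s)
ims=[]
for n in("scene","top"):
    p,d=arm.get_image(n);np.savez(f"{n}.npz",p=p,d=d,**{k:np.array(v) for k,v in arm.camera_model(n).items()})
    cv2.imwrite(f"pics/{n}0.png",p[:,:,::-1])
    m=arm.camera_model(n);print(n,m)
E
```

```text
pics
{'clock': 0.0, 'joints': array([ 1.37263112e+00,  3.85582219e-01,  6.63394057e-03, -4.89158757e-04,
       -1.19400718e+00, -2.58599192e-01]), 'joint_vel': array([ 9.30836063e-04,  1.22145402e-03, -2.33787270e-04,  1.48363731e-04,
        1.08698355e-03, -1.53359779e-05]), 'joint_efforts': array([-3.06636130e-04, -3.92289913e+01,  1.88402796e+01,  4.18643117e+00,
       -4.75489083e-03,  2.88611268e-06]), 'position': array([275.38316302, 560.41425537, 230.21073201]), 'ee_rot': array([ 9.74012917e-01, -2.26489779e-01, -1.94604987e-04,  1.08594167e-03]), 'contact_force': array([-0.53232022,  0.98643128,  0.63166809]), 'wrist_torque': array([ 0.07581028,  0.02559201, -0.01164291]), 'grasp_force': 0.0, 'gripper_width': 85.59575402661567}
scene {'fx': 488.53508927930204, 'fy': 488.53508927930204, 'cx': 255.84510857835588, 'cy': 191.81934347546778, 'cam_to_world': array([[ 5.61515425e-01, -5.68424159e-01,  6.01327202e-01,
        -1.54409040e+02],
       [-8.27432871e-01, -3.92244106e-01,  4.01869887e-01,
        -5.13701380e+02],
       [ 7.43449824e-03, -7.23214033e-01, -6.90583949e-01,
         9.37003423e+02],
       [ 0.00000000e+00,  0.00000000e+00,  0.00000000e+00,
         1.00000000e+00]])}
top {'fx': 390.79340443131974, 'fy': 390.79340443131974, 'cx': 258.04879869053303, 'cy': 185.65150492880696, 'cam_to_world': array([[-5.60337091e-03, -9.96876189e-01,  7.87811226e-02,
         4.81283893e+02],
       [-9.99712311e-01,  7.42179481e-03,  2.28081498e-02,
        -2.53758626e+01],
       [-2.33215988e-02, -7.86306556e-02, -9.96630986e-01,
         9.54548976e+02],
       [ 0.00000000e+00,  0.00000000e+00,  0.00000000e+00,
         1.00000000e+00]])}
```

View pics/scene0.png

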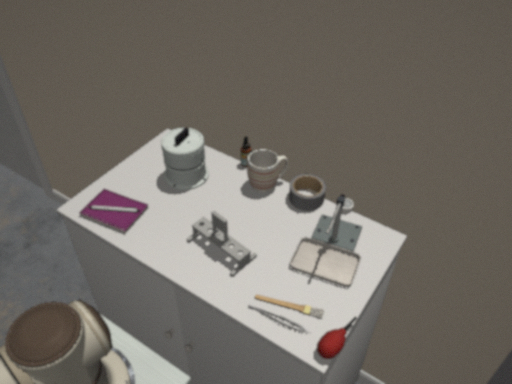

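View pics/top0.png

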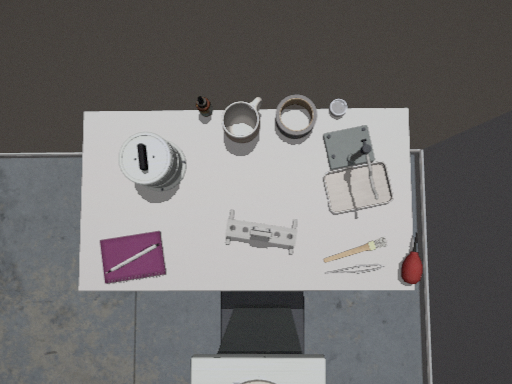

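```bash
cat > h.py <<'E'
import numpy as np,cv2
def cloud(p,d,fx,fy,cx,cy,T):
    v,u=np.mgrid[:d.shape[0],:d.shape[1]]
    c=np.stack([(u-cx)/fx*d,(v-cy)/fy*d,d],-1)
    w=c@T[:3,:3].T+T[:3,3]; w[d<=0]=np.nan
    return w
def load(n):
    z=np.load(n+'.npz');return z['p'],cloud(z['p'],z['d'],z['fx'],z['fy'],z['cx'],z['cy'],z['cam_to_world'])
def grab(n):
    from bench import arm
    m=arm.camera_model(n);p,d=arm.get_image(n)
    np.savez(n+'.npz',p=p,d=d,**{k:np.array(v) for k,v in m.items()})
    return p,cloud(p,d,m['fx'],m['fy'],m['cx'],m['cy'],np.array(m['cam_to_world']))
def sel(w,x,y,z):
    with np.errstate(invalid='ignore'):
        return (w[...,0]>x[0])&(w[...,0]<x[1])&(w[...,1]>y[0])&(w[...,1]<y[1])&(w[...,2]>z[0])&(w[...,2]<z[1])
def rect(q):
    (c,s,a)=cv2.minAreaRect(q[:,:2].astype(np.float32)); return np.round(c,1),np.round(s,1),round(a,1)
E
python3 - <<'E'
from h import *
for n in("top","scene"):
    p,w=load(n)
    print(n,"table z",np.nanmedian(w[sel(w,(350,700),(-300,300),(-20,20))][:,2]))
    for nm,x,y,z in[("cover",(440,640),(150,400),(115,134)),("grip",(440,640),(150,400),(140,165)),
      ("plate",(300,450),(-150,120),(35,50)),("tab",(300,450),(-150,120),(95,130)),("pillar",(400,700),(-420,-150),(150,175)),("hook",(400,700),(-420,-150),(125,150)),
      ("tray",(400,560),(-400,-150),(8,22)),("base",(510,700),(-400,-150),(5,30)),("mug",(550,720),(-40,120),(80,110)),("tape",(550,720),(-180,-50),(38,60))]:
        q=w[sel(w,x,y,z)]
        if len(q)>4: print(nm,len(q),q.mean(0).round(1),q.min(0).round(),q.max(0).round(),*rect(q))
        else: print(nm,len(q))
E
```

```text
top table z 0.5327551653388127
cover 1653 [598.3 234.6 126.2] [552. 180. 115.] [640. 294. 133.] [596. 237.] [ 87.5 114. ] 0.1
grip 196 [608.9 235.8 149.6] [582. 228. 140.] [637. 245. 155.] [609.7 237.3] [55.6 14.4] 6.0
plate 571 [435.5 -26.4  42.4] [415. -94.  38.] [450.  71.  48.] [432.8 -11.7] [164.8  34.7] 89.7
tab 87 [445.1 -13.7 117.6] [440. -33. 102.] [450.  11. 122.] [444.9 -10.9] [44.7 10.1] 89.8
pillar 87 [ 615.5 -231.4  155.3] [ 522. -250.  150.] [ 640. -222.  161.] [ 581.3 -241. ] [119.6  17. ] 15.1
hook 184 [ 574.4 -238.8  143.9] [ 518. -253.  127.] [ 640. -222.  150.] [ 578.9 -238.4] [125.6  12.3] 14.8
tray 181 [ 500.2 -251.7   12.6] [ 401. -328.    8.] [ 560. -165.   18.] [ 479.9 -246.9] [158.7 161.9] 0.4
base 1715 [ 638.5 -225.8   12.3] [ 510. -364.    5.] [ 700. -151.   25.] [ 605.6 -258.5] [188.6 212.4] 0.7
mug 199 [680.   31.4  92.6] [658.  -9.  80.] [720.  74.  99.] [688.6  33. ] [83.2 61.8] 89.4
tape 292 [691.7 -96.1  46.9] [ 672. -145.   39.] [720. -50.  52.] [695.9 -97.3] [94.5 47.6] 89.7
scene table z -0.5037353841487402
cover 746 [593.1 231.4 124.6] [550. 181.
[... 257 characters left out ...]
41.9 -12.6 109.8] [436. -33.  95.] [450.  12. 121.] [443.6 -10.7] [45.9 12.9] 85.1
pillar 51 [ 616.5 -230.7  154.2] [ 577. -239.  150.] [ 638. -221.  158.] [ 608.5 -234.6] [62.4 16.6] 22.2
hook 146 [ 579.9 -237.9  142.6] [ 515. -253.  126.] [ 640. -219.  150.] [ 578.6 -239.8] [129.1  18.6] 14.5
tray 155 [ 505.7 -249.1   12.2] [ 403. -374.    8.] [ 559. -164.   22.] [ 483.1 -269.7] [158.3 205.2] 2.5
base 1294 [ 629.  -231.5   11.3] [ 510. -325.    5.] [ 700. -153.   30.] [ 605.3 -239.8] [171.7 189.7] 89.6
mug 217 [679.4  29.2  89. ] [655. -10.  80.] [719.  78.  98.] [686.7  33.7] [64.3 88. ] 0.8
tape 217 [ 688.9 -101.1   44.8] [ 671. -142.   38.] [720. -51.  51.] [695.1 -96.6] [48.4 91.6] 0.8
```

Run:
```python
from h import *
for n in("top","scene"):
    p,w=load(n)
    for nm,x,y,z in[("cover",(500,720),(150,400),(120,134)),("grip",(500,720),(150,400),(140,165)),
      ("plate",(380,520),(-130,120),(37,48)),("tab",(380,520),(-80,80),(105,130)),("pillar",(620,700),(-320,-150),(153,175)),
      ("hook",(400,618),(-320,-150),(120,160)),
      ("traybase",(400,720),(-400,-150),(4,22))]:
        q=w[sel(w,x,y,z)]
        print(n,nm,len(q),q.mean(0).round(1),q.min(0).round(),q.max(0).round(),*rect(q))
        if nm=="hook":
            l=cv2.fitLine(q[:,:2].astype(np.float32),cv2.DIST_HUBER,0,.01,.01).ravel();print(l, np.degrees(np.arctan2(l[1],l[0])))
            o=np.argsort(q[:,0]);print(q[o][::12].round(0).astype(int).tolist())
```

```text
top cover 1994 [608.8 235.8 126.5] [552. 180. 120.] [666. 294. 133.] [609.  237.1] [113.5 113.5] 1.0
top grip 196 [608.9 235.8 149.6] [582. 228. 140.] [637. 245. 155.] [609.7 237.3] [55.6 14.4] 6.0
top plate 1011 [446.2 -11.8  42.4] [415. -94.  38.] [478.  71.  48.] [446.1 -11.2] [163.8  40. ] 81.2
top tab 106 [446.2 -11.3 117.6] [440. -33. 106.] [453.  11. 122.] [446.  -11.1] [45.5 10. ] 81.4
top pillar 33 [ 624.7 -230.4  156.4] [ 620. -239.  155.] [ 639. -223.  158.] [ 629.5 -231.2] [16.  18.7] 87.7
top hook 201 [ 573.9 -239.1  145.3] [ 518. -253.  121.] [ 618. -222.  158.] [ 568.7 -242.2] [103.9  14.5] 14.8
[ 9.7720957e-01  2.1227697e-01  5.7036121e+02 -2.3969304e+02] 12.255822
[[518, -253, 148], [524, -247, 149], [532, -248, 146], [539, -250, 139], [546, -242, 136], [554, -243, 137], [560, -242, 138], [566, -245, 137], [572, -243, 146], [578, -237, 145], [586, -236, 148], [593, -233, 145], [601, -234, 149], [607, -235, 149], [612, -228, 143], [614, -231, 155], [616, -233, 155]]
top traybase 2114 [ 607.1 -232.8   11.2] [ 400. -371.    4.] [ 720. -151.   22.] [ 559.3 -260.1] [219.8
[... 382 characters left out ...]
.] [443.7 -10.3] [44.8 12.9] 85.1
scene pillar 17 [ 623.1 -230.2  154.9] [ 620. -238.  153.] [ 628. -222.  157.] [ 622.  -230.1] [12.7  9.4] 52.9
scene hook 164 [ 581.5 -237.4  143.8] [ 515. -253.  121.] [ 618. -222.  158.] [ 566.7 -242. ] [105.   16.2] 13.8
[ 9.8454118e-01  1.7515320e-01  5.7679443e+02 -2.3873151e+02] 10.087573
[[515, -252, 146], [525, -249, 148], [542, -244, 136], [553, -240, 136], [564, -239, 140], [571, -241, 138], [577, -239, 151], [589, -233, 146], [602, -231, 148], [611, -229, 149], [612, -227, 157], [614, -232, 155], [616, -236, 139], [617, -237, 139]]
scene traybase 1576 [ 599.1 -236.2   10.4] [ 400. -374.    4.] [ 713. -153.   22.] [ 557.2 -262.5] [312.8 220. ] 0.9
```

```bash
cat >> h.py <<'E'
from scipy.spatial.transform import Rotation as R, Slerp
def ori(yaw,lean=0,):
    """tool down, tool x at yaw deg; lean: then turned about tool y"""
    y=np.radians(yaw);x=[np.cos(y),np.sin(y),0];z=[0,0,-1]
    return R.from_matrix(np.array([x,np.cross(z,x),z]).T)*R.from_euler('y',lean,degrees=True)
def plan(*wps,step=30,g=None):
    """wps: (pos,yaw[,lean]) ; prints rows from the measured pose"""
    from bench import arm
    s=arm.read_state();p=np.array(s['position']);r=R.from_quat(s['ee_rot']);rows=[]
    print('at',p.round(1),'yaw',np.degrees(np.arctan2(*r.as_matrix()[[1,0],0])).round(1),'j',np.round(s['joints'],2),'t',round(s['clock'],1),'w',round(s['gripper_width'],1),'F',np.round(s['contact_force'],1))
    for w in wps:
        P=np.array(w[0],float);Q=ori(*w[1:])
        n=max(1,int(np.ceil(max(np.linalg.norm(P-p)/step,(r.inv()*Q).magnitude()*57.3/6.8))))
        sl=Slerp([0,1],R.concatenate([r,Q]));r0=r
        for i in range(n):
            d=r.inv().apply((P-p)/n)/10; t=sl((i+1)/n);rv=(r.inv()*t).as_rotvec(degrees=True);r=t
            rows.append({k:round(float(v),2 if k in'xyz' else 1) for k,v in zip(('x','y','z','ax','ay','az'),[*d,*rv]) if abs(v)>.01})
        p=P;rows.append('--')
    for q in rows: print(str(q).replace("'",'"'))
E
python3 -c "
from h import *
plan(((609,237,230),6))"
```

```text
at [275.5 560.4 230.3] yaw -26.2 j [ 1.37  0.39  0.01 -0.   -1.19 -0.26] t 0.1 w 85.5 F [ 0.1  0.8 -0.3]
{"x": 2.76, "y": 0.89, "az": -2.0}
{"x": 2.73, "y": 0.99, "az": -2.0}
{"x": 2.69, "y": 1.09, "az": -2.0}
{"x": 2.65, "y": 1.18, "az": -2.0}
{"x": 2.61, "y": 1.27, "az": -2.0}
{"x": 2.56, "y": 1.36, "az": -2.0}
{"x": 2.51, "y": 1.45, "az": -2.0}
{"x": 2.46, "y": 1.54, "az": -2.0}
{"x": 2.41, "y": 1.62, "az": -2.0}
{"x": 2.35, "y": 1.71, "az": -2.0}
{"x": 2.29, "y": 1.79, "az": -2.0}
{"x": 2.22, "y": 1.87, "az": -2.0}
{"x": 2.16, "y": 1.95, "az": -2.0}
{"x": 2.09, "y": 2.02, "az": -2.0}
{"x": 2.01, "y": 2.09, "az": -2.0}
{"x": 1.94, "y": 2.16, "az": -2.0}
--
```

send_rows(
  targets=[
    {"x":2.76,"y":0.89,"az":-2,"gripper":-1},
    {"x":2.73,"y":0.99,"az":-2,"gripper":-1},
    {"x":2.69,"y":1.09,"az":-2,"gripper":-1},
    {"x":2.65,"y":1.18,"az":-2,"gripper":-1},
    {"x":2.61,"y":1.27,"az":-2,"gripper":-1},
  ],
)

```text
$.targets[0]: bad value
```

send_rows(
  targets=[
    {"x":2.56,"y":1.36,"az":-2,"gripper":-1},
    {"x":2.51,"y":1.45,"az":-2,"gripper":-1},
    {"x":2.46,"y":1.54,"az":-2,"gripper":-1},
    {"x":2.41,"y":1.62,"az":-2,"gripper":-1},
    {"x":2.35,"y":1.71,"az":-2,"gripper":-1},
  ],
)

```text
$.targets[0]: bad value
```

send_rows(
  targets=[
    {"x":2.29,"y":1.79,"az":-2,"gripper":-1},
    {"x":2.22,"y":1.87,"az":-2,"gripper":-1},
    {"x":2.16,"y":1.95,"az":-2,"gripper":-1},
    {"x":2.09,"y":2.02,"az":-2,"gripper":-1},
    {"x":2.01,"y":2.09,"az":-2,"gripper":-1},
  ],
)

```text
$.targets[0]: bad value
```

send_rows(
  targets=[
    {"x":1.94,"y":2.16,"az":-2,"gripper":-1},
    {"gripper":-1},
    {"gripper":-1},
    {"gripper":-1},
  ],
)

```text
$.targets[0]: bad value
```

Run:
```python
from h import *
from bench import arm
p,w=grab("wrist");cv2.imwrite("pics/w1.png",p[:,:,::-1])
for nm,x,y,z in[("cover",(500,720),(150,400),(120,134)),("grip",(500,720),(150,400),(140,165))]:
    q=w[sel(w,x,y,z)]
    print(nm,len(q),q.mean(0).round(1),q.min(0).round(),q.max(0).round(),*rect(q))
plan(((609,237,128),6))
```

```text
<stdin>:6: RuntimeWarning: Mean of empty slice.
  ret = um.true_divide(
Traceback (most recent call last):
ValueError: zero-size array to reduction operation minimum which has no identity
```

send_rows(
  targets=[
    {"gripper":-1,"x":2.76,"y":0.89,"z":0,"ax":0,"ay":0,"az":-2},
    {"gripper":-1,"x":2.73,"y":0.99,"z":0,"ax":0,"ay":0,"az":-2},
    {"gripper":-1,"x":2.69,"y":1.09,"z":0,"ax":0,"ay":0,"az":-2},
    {"gripper":-1,"x":2.65,"y":1.18,"z":0,"ax":0,"ay":0,"az":-2},
    {"gripper":-1,"x":2.61,"y":1.27,"z":0,"ax":0,"ay":0,"az":-2},
  ],
)

```text
clock: 0.57
position: [380.4, 458.7, 230.9]
ee_rot: [0.99, -0.14, -0.0, 0.0]
contact_force: [-0.2, 0.7, 1.4]
gripper_width: 85.3
grasp_force: 0.0
```

```bash
sed -i 's/ if abs(v)>.01})/})/; s/print(str(q).replace("\x27",\x27"\x27))/print(q if q=="--" else list(q.values()))/' h.py; python3 -c "
from h import *
plan(((609,237,230),6),step=34)"
```

```text
at [380.4 458.7 230.9] yaw -16.1 j [ 1.15  0.34 -0.07 -0.   -1.17  0.14] t 0.6 w 85.3 F [-0.2  0.7  1.4]
[2.81, 1.5, 0.01, 0.0, 0.0, -2.2]
[2.75, 1.61, 0.01, 0.0, 0.0, -2.2]
[2.69, 1.71, 0.01, 0.0, 0.0, -2.2]
[2.62, 1.81, 0.01, 0.0, 0.0, -2.2]
[2.55, 1.91, 0.01, 0.0, 0.0, -2.2]
[2.47, 2.01, 0.01, 0.0, 0.0, -2.2]
[2.39, 2.1, 0.01, 0.0, 0.0, -2.2]
[2.31, 2.19, 0.01, 0.0, 0.0, -2.2]
[2.22, 2.28, 0.01, 0.0, 0.0, -2.2]
[2.13, 2.36, 0.01, 0.0, 0.0, -2.2]
--
```

send_rows(
  targets=[
    {"gripper":-1,"x":2.8,"y":1.5,"z":0,"ax":0,"ay":0,"az":-2.2},
    {"gripper":-1,"x":2.75,"y":1.6,"z":0,"ax":0,"ay":0,"az":-2.2},
    {"gripper":-1,"x":2.7,"y":1.7,"z":0,"ax":0,"ay":0,"az":-2.2},
    {"gripper":-1,"x":2.6,"y":1.8,"z":0,"ax":0,"ay":0,"az":-2.2},
    {"gripper":-1,"x":2.55,"y":1.9,"z":0,"ax":0,"ay":0,"az":-2.2},
  ],
)

```text
clock: 0.98
position: [494.5, 347.9, 231.1]
ee_rot: [0.999, -0.044, -0.0, 0.0]
contact_force: [0.3, -0.5, -0.5]
gripper_width: 85.1
grasp_force: 0.0
```

send_rows(
  targets=[
    {"gripper":-1,"x":2.5,"y":2.0,"z":0,"ax":0,"ay":0,"az":-2.2},
    {"gripper":-1,"x":2.4,"y":2.1,"z":0,"ax":0,"ay":0,"az":-2.2},
    {"gripper":-1,"x":2.3,"y":2.2,"z":0,"ax":0,"ay":0,"az":-2.2},
    {"gripper":-1,"x":2.2,"y":2.3,"z":0,"ax":0,"ay":0,"az":-2.2},
    {"gripper":-1,"x":2.1,"y":2.4,"z":0,"ax":0,"ay":0,"az":-2.2},
  ],
)

```text
clock: 1.4
position: [608.2, 236.1, 230.9]
ee_rot: [0.999, 0.052, -0.0, 0.0]
contact_force: [-0.5, 0.8, 0.0]
gripper_width: 85.6
grasp_force: 0.0
```

send_rows(
  targets=[
    {"gripper":-1,"x":0,"y":0,"z":0,"ax":0,"ay":0,"az":0},
    {"gripper":-1,"x":0,"y":0,"z":0,"ax":0,"ay":0,"az":0},
  ],
)

```text
clock: 1.57
position: [608.1, 235.8, 230.3]
ee_rot: [0.999, 0.049, -0.001, 0.0]
contact_force: [-0.5, 0.5, -0.4]
gripper_width: 85.5
grasp_force: 0.0
```

Run:
```python
from h import *
from bench import arm
p,w=grab("wrist");cv2.imwrite("pics/w1.png",p[:,:,::-1])
for nm,x,y,z in[("cover",(500,720),(150,400),(120,134)),("grip",(500,720),(150,400),(140,165))]:
    q=w[sel(w,x,y,z)]
    if len(q): print(nm,len(q),q.mean(0).round(1),q.min(0).round(),q.max(0).round(),*rect(q))
plan(((609,237,128),6))
```

```text
cover 10687 [614.1 238.5 125.2] [552. 181. 120.] [667. 295. 134.] [610.2 238.3] [114.2 114.4] 26.5
grip 1044 [612.3 238.4 149. ] [582. 229. 140.] [638. 248. 152.] [610.3 238.2] [55.5 14. ] 6.9
at [607.5 236.8 230.6] yaw 5.7 j [ 0.62  0.43  0.08 -0.   -1.22  1.05] t 1.6 w 85.2 F [-0.7  0.1  0.5]
[0.04, -0.0, 2.56, 0.0, 0.0, -0.1]
[0.04, -0.0, 2.56, 0.0, 0.0, -0.1]
[0.04, -0.0, 2.56, 0.0, 0.0, -0.1]
[0.04, -0.0, 2.56, 0.0, 0.0, -0.1]
--
```

View pics/w1.png

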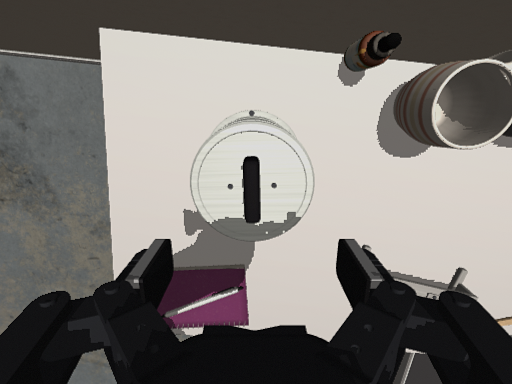

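send_rows(
  targets=[
    {"gripper":-1,"x":0.28,"y":-0.12,"z":2.5,"ax":0,"ay":0,"az":-1.2},
    {"gripper":-1,"x":0,"y":0,"z":2.5,"ax":0,"ay":0,"az":0},
    {"gripper":-1,"x":0,"y":0,"z":2.5,"ax":0,"ay":0,"az":0},
    {"gripper":-1,"x":0,"y":0,"z":2.5,"ax":0,"ay":0,"az":0},
    {"gripper":-1,"x":0,"y":0,"z":0,"ax":0,"ay":0,"az":0},
  ],
)

```text
clock: 2.03
position: [605.9, 238.5, 125.5]
ee_rot: [0.998, 0.062, -0.005, 0.002]
contact_force: [-0.6, -0.3, -1.5]
gripper_width: 85.3
grasp_force: 0.0
```

send_rows(
  targets=[
    {"gripper":1,"x":0,"y":0,"z":0,"ax":0,"ay":0,"az":0},
    {"gripper":1,"x":0,"y":0,"z":0,"ax":0,"ay":0,"az":0},
    {"gripper":1,"x":0,"y":0,"z":0,"ax":0,"ay":0,"az":0},
    {"gripper":1,"x":0,"y":0,"z":0,"ax":0,"ay":0,"az":0},
    {"gripper":1,"x":0,"y":0,"z":0,"ax":0,"ay":0,"az":0},
  ],
)

```text
clock: 2.45
position: [610.7, 239.3, 132.9]
ee_rot: [0.998, 0.061, 0.001, -0.001]
contact_force: [0.2, 0.0, 0.6]
gripper_width: 25.6
grasp_force: 0.0
```

send_rows(
  targets=[
    {"gripper":1,"x":0,"y":0,"z":0,"ax":0,"ay":0,"az":0},
    {"gripper":1,"x":0,"y":0,"z":0,"ax":0,"ay":0,"az":0},
    {"gripper":1,"x":0,"y":0,"z":0,"ax":0,"ay":0,"az":0},
    {"gripper":1,"x":0,"y":0,"z":0,"ax":0,"ay":0,"az":0},
    {"gripper":1,"x":0,"y":0,"z":0,"ax":0,"ay":0,"az":0},
  ],
)

```text
clock: 2.87
position: [610.5, 239.0, 131.8]
ee_rot: [0.998, 0.061, 0.0, -0.0]
contact_force: [-0.9, 0.2, 1.7]
gripper_width: 12.4
grasp_force: 60.8
```

send_rows(
  targets=[
    {"gripper":1,"x":0,"y":0,"z":0.2,"ax":0,"ay":0,"az":0},
    {"gripper":1,"x":0,"y":0,"z":0.2,"ax":0,"ay":0,"az":0},
    {"gripper":1,"x":0,"y":0,"z":0.13,"ax":0,"ay":0,"az":0},
    {"gripper":1,"x":0,"y":0,"z":0,"ax":0,"ay":0,"az":0},
    {"gripper":1,"x":0,"y":0,"z":0,"ax":0,"ay":0,"az":0},
  ],
)

```text
clock: 3.28
position: [610.5, 239.0, 126.7]
ee_rot: [0.998, 0.061, 0.0, -0.0]
contact_force: [-0.9, 0.0, 5.1]
gripper_width: 12.3
grasp_force: 61.2
```

send_rows(
  targets=[
    {"gripper":1,"x":0,"y":0,"z":0,"ax":0,"ay":0,"az":-2},
    {"gripper":1,"x":0,"y":0,"z":0,"ax":0,"ay":0,"az":-3},
    {"gripper":1,"x":0,"y":0,"z":0,"ax":0,"ay":0,"az":-4},
    {"gripper":1,"x":0,"y":0,"z":0,"ax":0,"ay":0,"az":-4},
    {"gripper":1,"x":0,"y":0,"z":0,"ax":0,"ay":0,"az":-4},
  ],
)

```text
clock: 3.7
position: [610.3, 238.7, 126.7]
ee_rot: [0.978, 0.21, 0.0, 0.0]
contact_force: [-1.5, 0.1, 5.9]
gripper_width: 12.5
grasp_force: 61.2
```

send_rows(
  targets=[
    {"gripper":1,"x":0,"y":0,"z":0,"ax":0,"ay":0,"az":-4},
    {"gripper":1,"x":0,"y":0,"z":0,"ax":0,"ay":0,"az":-4},
    {"gripper":1,"x":0,"y":0,"z":0,"ax":0,"ay":0,"az":-4},
    {"gripper":1,"x":0,"y":0,"z":0,"ax":0,"ay":0,"az":-4},
    {"gripper":1,"x":0,"y":0,"z":0,"ax":0,"ay":0,"az":-4},
  ],
)

```text
clock: 4.12
position: [610.3, 238.7, 126.7]
ee_rot: [0.926, 0.376, 0.0, 0.0]
contact_force: [-1.7, -2.0, 5.3]
gripper_width: 12.6
grasp_force: 61.3
```

```bash
python3 -c "
from h import *
plan(((610,238.5,127),97))
from bench import arm;print(arm.read_state()['wrist_torque'])"
```

```text
at [610.3 238.7 126.7] yaw 44.2 j [ 0.62  0.52 -0.05  0.   -1.    1.72] t 4.1 w 12.6 F [-1.7 -2.   5.3]
[-0.0, -0.0, -0.0, 0.0, 0.0, -6.6]
[-0.0, -0.0, -0.0, 0.0, 0.0, -6.6]
[-0.0, -0.0, -0.0, 0.0, 0.0, -6.6]
[-0.0, -0.0, -0.0, 0.0, 0.0, -6.6]
[-0.0, -0.0, -0.0, 0.0, 0.0, -6.6]
[-0.0, -0.0, -0.0, 0.0, 0.0, -6.6]
[-0.0, -0.0, -0.0, 0.0, 0.0, -6.6]
[-0.0, -0.0, -0.0, 0.0, 0.0, -6.6]
--
[-0.16563918  0.42388462 -0.00254754]
```

Turning freely. Finish the turn, then lift.

send_rows(
  targets=[
    {"gripper":1,"x":0,"y":0,"z":0,"ax":0,"ay":0,"az":-5},
    {"gripper":1,"x":0,"y":0,"z":0,"ax":0,"ay":0,"az":-5},
    {"gripper":1,"x":0,"y":0,"z":0,"ax":0,"ay":0,"az":-5},
    {"gripper":1,"x":0,"y":0,"z":0,"ax":0,"ay":0,"az":-5},
    {"gripper":1,"x":0,"y":0,"z":0,"ax":0,"ay":0,"az":-5},
  ],
)

```text
clock: 4.53
position: [610.3, 238.5, 126.7]
ee_rot: [0.823, 0.568, -0.0, 0.0]
contact_force: [-1.0, -2.1, 6.7]
gripper_width: 12.9
grasp_force: 61.3
```

send_rows(
  targets=[
    {"gripper":1,"x":0,"y":0,"z":0,"ax":0,"ay":0,"az":-5},
    {"gripper":1,"x":0,"y":0,"z":0,"ax":0,"ay":0,"az":-5},
    {"gripper":1,"x":0,"y":0,"z":0,"ax":0,"ay":0,"az":-5},
    {"gripper":1,"x":0,"y":0,"z":0,"ax":0,"ay":0,"az":-5},
    {"gripper":1,"x":0,"y":0,"z":0,"ax":0,"ay":0,"az":-5},
  ],
)

```text
clock: 4.95
position: [610.3, 238.3, 126.7]
ee_rot: [0.68, 0.733, -0.0, 0.0]
contact_force: [-0.5, -1.2, 5.8]
gripper_width: 12.5
grasp_force: 61.3
```

send_rows(
  targets=[
    {"gripper":1,"x":0,"y":0,"z":0,"ax":0,"ay":0,"az":-2},
    {"gripper":1,"x":0,"y":0,"z":0,"ax":0,"ay":0,"az":0},
    {"gripper":1,"x":0,"y":0,"z":-0.5,"ax":0,"ay":0,"az":0},
    {"gripper":1,"x":0,"y":0,"z":-1,"ax":0,"ay":0,"az":0},
    {"gripper":1,"x":0,"y":0,"z":-1,"ax":0,"ay":0,"az":0},
  ],
)

```text
clock: 5.37
position: [609.1, 238.5, 150.0]
ee_rot: [0.669, 0.743, -0.002, -0.001]
contact_force: [0.7, -0.3, -2.2]
gripper_width: 12.5
grasp_force: 60.1
```

send_rows(
  targets=[
    {"gripper":1,"x":0,"y":0,"z":-1.5,"ax":0,"ay":0,"az":0},
    {"gripper":1,"x":0,"y":0,"z":-1.5,"ax":0,"ay":0,"az":0},
    {"gripper":1,"x":0,"y":0,"z":-1.5,"ax":0,"ay":0,"az":0},
    {"gripper":1,"x":0,"y":0,"z":-1.5,"ax":0,"ay":0,"az":0},
    {"gripper":1,"x":0,"y":0,"z":-1,"ax":0,"ay":0,"az":0},
  ],
)

```text
clock: 5.78
position: [610.1, 239.1, 222.4]
ee_rot: [0.669, 0.743, 0.0, -0.0]
contact_force: [0.5, 1.5, -2.3]
gripper_width: 12.5
grasp_force: 60.1
```

```bash
python3 -c "
from h import *
plan(((570,100,222),96.0),((570,100,80),96.0))"
```

```text
at [610.1 239.1 222.4] yaw 96.0 j [ 0.62  0.44  0.08 -0.   -1.2   2.63] t 5.8 w 12.5 F [ 0.5  1.5 -2.3]
[-2.68, -1.09, 0.01, 0.0, -0.0, 0.0]
[-2.68, -1.09, 0.01, 0.0, -0.0, 0.0]
[-2.68, -1.09, 0.01, 0.0, -0.0, 0.0]
[-2.68, -1.09, 0.01, 0.0, -0.0, 0.0]
[-2.68, -1.09, 0.01, 0.0, -0.0, 0.0]
--
[-0.0, -0.0, 2.84, 0.0, -0.0, 0.0]
[-0.0, -0.0, 2.84, 0.0, -0.0, -0.0]
[-0.0, -0.0, 2.84, 0.0, -0.0, 0.0]
[-0.0, -0.0, 2.84, 0.0, -0.0, -0.0]
[-0.0, -0.0, 2.84, 0.0, -0.0, -0.0]
--
```

send_rows(
  targets=[
    {"gripper":1,"x":-2,"y":-0.8,"z":0,"ax":0,"ay":0,"az":0},
    {"gripper":1,"x":-3,"y":-1.2,"z":0,"ax":0,"ay":0,"az":0},
    {"gripper":1,"x":-3.4,"y":-1.4,"z":0,"ax":0,"ay":0,"az":0},
    {"gripper":1,"x":-3,"y":-1.2,"z":0,"ax":0,"ay":0,"az":0},
    {"gripper":1,"x":-2,"y":-0.8,"z":0,"ax":0,"ay":0,"az":0},
  ],
)

```text
clock: 6.2
position: [568.6, 97.6, 220.7]
ee_rot: [0.669, 0.743, -0.001, -0.001]
contact_force: [0.3, -0.2, -2.7]
gripper_width: 12.8
grasp_force: 60.2
```

send_rows(
  targets=[
    {"gripper":1,"x":0,"y":0,"z":2,"ax":0,"ay":0,"az":0},
    {"gripper":1,"x":0,"y":0,"z":3,"ax":0,"ay":0,"az":0},
    {"gripper":1,"x":0,"y":0,"z":3,"ax":0,"ay":0,"az":0},
    {"gripper":1,"x":0,"y":0,"z":3,"ax":0,"ay":0,"az":0},
    {"gripper":1,"x":0,"y":0,"z":2,"ax":0,"ay":0,"az":0},
  ],
)

```text
clock: 6.62
position: [568.4, 99.3, 88.0]
ee_rot: [0.669, 0.743, -0.002, -0.001]
contact_force: [-0.4, 0.3, -1.8]
gripper_width: 12.6
grasp_force: 60.1
```

send_rows(
  targets=[
    {"gripper":1,"x":0,"y":0,"z":1,"ax":0,"ay":0,"az":0},
    {"gripper":1,"x":0,"y":0,"z":0.5,"ax":0,"ay":0,"az":0},
    {"gripper":1,"x":0,"y":0,"z":0,"ax":0,"ay":0,"az":0},
    {"gripper":1,"x":0,"y":0,"z":0,"ax":0,"ay":0,"az":0},
  ],
)

```text
clock: 6.95
position: [571.4, 100.4, 77.1]
ee_rot: [0.669, 0.743, 0.001, 0.001]
contact_force: [0.7, 0.2, -1.9]
gripper_width: 12.5
grasp_force: 60.1
```

send_rows(
  targets=[
    {"gripper":1,"x":0,"y":0,"z":0.5,"ax":0,"ay":0,"az":0},
    {"gripper":1,"x":0,"y":0,"z":0.4,"ax":0,"ay":0,"az":0},
    {"gripper":1,"x":0,"y":0,"z":0.3,"ax":0,"ay":0,"az":0},
    {"gripper":1,"x":0,"y":0,"z":0.15,"ax":0,"ay":0,"az":0},
    {"gripper":1,"x":0,"y":0,"z":0,"ax":0,"ay":0,"az":0},
  ],
)

```text
clock: 7.37
position: [570.8, 100.1, 63.6]
ee_rot: [0.669, 0.743, 0.0, 0.0]
contact_force: [-1.6, 0.3, 3.6]
gripper_width: 12.0
grasp_force: 61.0
```

send_rows(
  targets=[
    {"gripper":1,"x":0,"y":0,"z":0.1,"ax":0,"ay":0,"az":0},
    {"gripper":1,"x":0,"y":0,"z":0,"ax":0,"ay":0,"az":0},
    {"gripper":1,"x":0,"y":0,"z":0,"ax":0,"ay":0,"az":0},
  ],
)

```text
clock: 7.62
position: [570.8, 100.1, 63.6]
ee_rot: [0.669, 0.744, 0.0, 0.0]
contact_force: [-4.6, 0.7, 8.1]
gripper_width: 12.5
grasp_force: 61.7
```

send_rows(
  targets=[
    {"gripper":-0.2,"x":0,"y":0,"z":0,"ax":0,"ay":0,"az":0},
    {"gripper":-0.2,"x":0,"y":0,"z":0,"ax":0,"ay":0,"az":0},
    {"gripper":-0.2,"x":0,"y":0,"z":0,"ax":0,"ay":0,"az":0},
    {"gripper":-0.2,"x":0,"y":0,"z":0,"ax":0,"ay":0,"az":0},
    {"gripper":-0.2,"x":0,"y":0,"z":-0.5,"ax":0,"ay":0,"az":0},
  ],
)

```text
clock: 8.03
position: [569.8, 99.7, 65.5]
ee_rot: [0.669, 0.743, -0.001, -0.001]
contact_force: [-0.3, 0.2, -0.3]
gripper_width: 51.8
grasp_force: 0.0
```

send_rows(
  targets=[
    {"gripper":-0.2,"x":0,"y":0,"z":-2,"ax":0,"ay":0,"az":0},
    {"gripper":-0.2,"x":0,"y":0,"z":-3,"ax":0,"ay":0,"az":0},
    {"gripper":-0.2,"x":0,"y":0,"z":-3,"ax":0,"ay":0,"az":0},
    {"gripper":-0.2,"x":0,"y":0,"z":-3,"ax":0,"ay":0,"az":0},
    {"gripper":-0.2,"x":0,"y":0,"z":-2.2,"ax":0,"ay":0,"az":0},
  ],
)

```text
clock: 8.45
position: [571.3, 100.1, 201.8]
ee_rot: [0.669, 0.743, 0.001, 0.001]
contact_force: [0.1, 1.3, -0.5]
gripper_width: 51.3
grasp_force: 0.0
```

```bash
python3 -c "
from h import *
plan(((610,238.2,205),-38))"
```

```text
at [571.3 100.1 201.8] yaw 96.1 j [ 0.45  0.33 -0.15  0.   -1.08  2.79] t 8.4 w 51.3 F [ 0.1  1.3 -0.5]
[0.67, 0.27, -0.01, 0.0, -0.0, 6.7]
[0.69, 0.19, -0.02, 0.0, -0.0, 6.7]
[0.71, 0.1, -0.02, 0.0, -0.0, 6.7]
[0.72, 0.02, -0.02, 0.0, -0.0, 6.7]
[0.71, -0.06, -0.02, 0.0, -0.0, 6.7]
[0.7, -0.15, -0.02, 0.0, -0.0, 6.7]
[0.68, -0.23, -0.02, 0.0, -0.0, 6.7]
[0.65, -0.31, -0.02, 0.0, -0.0, 6.7]
[0.61, -0.38, -0.02, 0.0, -0.0, 6.7]
[0.56, -0.45, -0.02, 0.0, -0.0, 6.7]
[0.5, -0.51, -0.02, 0.0, -0.0, 6.7]
[0.44, -0.57, -0.02, 0.0, -0.0, 6.7]
[0.37, -0.61, -0.02, 0.0, -0.0, 6.7]
[0.3, -0.65, -0.02, 0.0, -0.0, 6.7]
[0.22, -0.68, -0.02, 0.0, -0.0, 6.7]
[0.14, -0.7, -0.02, 0.0, -0.0, 6.7]
[0.06, -0.71, -0.02, 0.0, -0.0, 6.7]
[-0.03, -0.72, -0.02, 0.0, -0.0, 6.7]
[-0.11, -0.71, -0.02, 0.0, -0.0, 6.7]
[-0.19, -0.69, -0.02, 0.0, -0.0, 6.7]
--
```

send_rows(
  targets=[
    {"gripper":-0.2,"x":2.66,"y":1.05,"z":0,"ax":0,"ay":0,"az":0},
    {"gripper":-0.2,"x":2.66,"y":1.05,"z":0,"ax":0,"ay":0,"az":0},
    {"gripper":-0.2,"x":2.66,"y":1.05,"z":0,"ax":0,"ay":0,"az":0},
    {"gripper":-0.2,"x":2.66,"y":1.05,"z":0,"ax":0,"ay":0,"az":0},
    {"gripper":-0.2,"x":2.66,"y":1.05,"z":0,"ax":0,"ay":0,"az":0},
  ],
)

```text
clock: 8.87
position: [609.0, 238.9, 198.9]
ee_rot: [0.669, 0.743, 0.0, 0.0]
contact_force: [0.3, -0.3, -0.2]
gripper_width: 51.4
grasp_force: 0.0
```

send_rows(
  targets=[
    {"gripper":-0.2,"x":0,"y":0,"z":0,"ax":0,"ay":0,"az":6.7},
    {"gripper":-0.2,"x":0,"y":0,"z":0,"ax":0,"ay":0,"az":6.7},
    {"gripper":-0.2,"x":0,"y":0,"z":0,"ax":0,"ay":0,"az":6.7},
    {"gripper":-0.2,"x":0,"y":0,"z":0,"ax":0,"ay":0,"az":6.7},
    {"gripper":-0.2,"x":0,"y":0,"z":0,"ax":0,"ay":0,"az":6.7},
  ],
)

```text
clock: 9.28
position: [608.7, 237.8, 198.5]
ee_rot: [0.856, 0.517, -0.0, 0.0]
contact_force: [0.4, -0.3, 0.0]
gripper_width: 51.4
grasp_force: 0.0
```

send_rows(
  targets=[
    {"gripper":-0.2,"x":0,"y":0,"z":0,"ax":0,"ay":0,"az":6.7},
    {"gripper":-0.2,"x":0,"y":0,"z":0,"ax":0,"ay":0,"az":6.7},
    {"gripper":-0.2,"x":0,"y":0,"z":0,"ax":0,"ay":0,"az":6.7},
    {"gripper":-0.2,"x":0,"y":0,"z":0,"ax":0,"ay":0,"az":6.7},
    {"gripper":-0.2,"x":0,"y":0,"z":0,"ax":0,"ay":0,"az":6.7},
  ],
)

```text
clock: 9.7
position: [608.8, 237.7, 198.6]
ee_rot: [0.969, 0.248, -0.0, 0.0]
contact_force: [0.4, -0.6, 0.5]
gripper_width: 51.4
grasp_force: 0.0
```

send_rows(
  targets=[
    {"gripper":-0.2,"x":0,"y":0,"z":0,"ax":0,"ay":0,"az":6.7},
    {"gripper":-0.2,"x":0,"y":0,"z":0,"ax":0,"ay":0,"az":6.7},
    {"gripper":-0.2,"x":0,"y":0,"z":0,"ax":0,"ay":0,"az":6.7},
    {"gripper":-0.2,"x":0,"y":0,"z":0,"ax":0,"ay":0,"az":6.7},
    {"gripper":-0.2,"x":0,"y":0,"z":0,"ax":0,"ay":0,"az":6.7},
  ],
)

```text
clock: 10.12
position: [608.7, 237.7, 198.6]
ee_rot: [0.999, -0.042, -0.0, 0.0]
contact_force: [0.0, -0.2, 0.6]
gripper_width: 51.7
grasp_force: 0.0
```

send_rows(
  targets=[
    {"gripper":-0.2,"x":0,"y":0,"z":0,"ax":0,"ay":0,"az":6.7},
    {"gripper":-0.2,"x":0,"y":0,"z":0,"ax":0,"ay":0,"az":6.7},
    {"gripper":-0.2,"x":0,"y":0,"z":0,"ax":0,"ay":0,"az":6.7},
    {"gripper":-0.2,"x":0,"y":0,"z":0,"ax":0,"ay":0,"az":6.7},
    {"gripper":-0.2,"x":0,"y":0,"z":0,"ax":0,"ay":0,"az":6.7},
  ],
)

```text
clock: 10.53
position: [608.7, 237.7, 198.6]
ee_rot: [0.945, -0.328, -0.0, 0.0]
contact_force: [-0.4, 0.1, -0.4]
gripper_width: 50.9
grasp_force: 0.0
```

send_rows(
  targets=[
    {"gripper":-0.2,"x":0,"y":0,"z":0,"ax":0,"ay":0,"az":0},
    {"gripper":-0.2,"x":0,"y":0,"z":0,"ax":0,"ay":0,"az":0},
    {"gripper":-0.2,"x":0,"y":0,"z":0,"ax":0,"ay":0,"az":0},
  ],
)

```text
clock: 10.78
position: [608.8, 237.7, 198.6]
ee_rot: [0.946, -0.324, -0.0, 0.0]
contact_force: [-0.7, -0.6, 0.2]
gripper_width: 51.1
grasp_force: 0.0
```

Run:
```python
from h import *
p,w=grab("wrist");cv2.imwrite("pics/w2.png",p[:,:,::-1])
m=sel(w,(540,680),(170,310),(103,118))
n,l,st,c=cv2.connectedComponentsWithStats(m.astype(np.uint8))
for i in range(1,n):
    if st[i,4]>60:
        q=w[l==i];cc,r=cv2.minEnclosingCircle(q[:,:2].astype(np.float32));print(st[i],q.mean(0).round(1),np.round(cc,1),round(r,1),q[:,2].max().round(1))
plan(((610,238.2,200),-38))
```

```text
[241 145  24  25 461] [634.5 219.1 110.8] [633.9 219.5] 10.2 114.4
[206 180  24  24 443] [629.4 261.  110.5] [628.7 262.2] 10.3 114.4
[276 180  24  24 439] [592.5 214.  110.6] [591.3 214.3] 10.3 114.3
[242 212  22  24 409] [587.4 255.9 110.4] [586.1 256.9] 10.4 114.2
at [608.8 237.7 198.6] yaw -37.9 j [ 0.62  0.46  0.04 -0.   -1.15  0.29] t 10.8 w 51.4 F [0.3 0.5 0.1]
[0.07, -0.11, -0.14, -0.0, -0.0, 0.1]
--
```

View pics/w2.png

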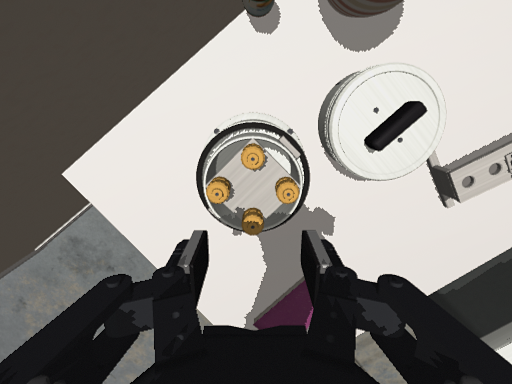

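```bash
python3 -c "
from h import *
plan(((591.3,214.3,125),-38,10),((591.3,214.3,94),-38,10),step=25)"
```

```text
at [608.8 237.7 198.6] yaw -37.9 j [ 0.62  0.46  0.04 -0.   -1.15  0.29] t 10.8 w 51.4 F [0.3 0.5 0.1]
[0.01, 0.73, 1.84, -0.0, 2.5, 0.0]
[-0.07, 0.73, 1.84, -0.0, 2.5, 0.0]
[-0.15, 0.73, 1.83, -0.0, 2.5, 0.0]
[-0.22, 0.73, 1.83, -0.0, 2.5, 0.0]
--
[-0.27, 0.0, 1.53, 0.0, -0.0, 0.0]
[-0.27, 0.0, 1.53, -0.0, 0.0, -0.0]
--
```

send_rows(
  targets=[
    {"gripper":0.06,"x":0,"y":0.73,"z":1.84,"ax":0,"ay":2.5,"az":0},
    {"gripper":0.06,"x":-0.07,"y":0.73,"z":1.84,"ax":0,"ay":2.5,"az":0},
    {"gripper":0.06,"x":-0.15,"y":0.73,"z":1.83,"ax":0,"ay":2.5,"az":0},
    {"gripper":0.06,"x":-0.22,"y":0.73,"z":1.83,"ax":0,"ay":2.5,"az":0},
    {"gripper":0.06,"x":0,"y":0,"z":0,"ax":0,"ay":0,"az":0},
  ],
)

```text
clock: 11.25
position: [585.8, 211.4, 119.7]
ee_rot: [0.943, -0.323, 0.079, 0.034]
contact_force: [-1.9, -0.2, -1.7]
gripper_width: 40.3
grasp_force: 0.0
```

send_rows(
  targets=[
    {"gripper":0.06,"x":-0.14,"y":0,"z":0.8,"ax":0,"ay":0,"az":0},
    {"gripper":0.06,"x":-0.14,"y":0,"z":0.8,"ax":0,"ay":0,"az":0},
    {"gripper":0.06,"x":-0.14,"y":0,"z":0.8,"ax":0,"ay":0,"az":0},
    {"gripper":0.06,"x":-0.07,"y":0,"z":0.4,"ax":0,"ay":0,"az":0},
    {"gripper":0.06,"x":0,"y":0,"z":0,"ax":0,"ay":0,"az":0},
  ],
)

```text
clock: 11.67
position: [591.4, 214.3, 95.6]
ee_rot: [0.942, -0.324, 0.082, 0.029]
contact_force: [0.4, 0.5, -0.7]
gripper_width: 40.2
grasp_force: 0.0
```

send_rows(
  targets=[
    {"gripper":0.06,"x":0,"y":0,"z":0,"ax":0,"ay":0,"az":0},
    {"gripper":0.06,"x":0,"y":0,"z":0,"ax":0,"ay":0,"az":0},
  ],
)

```text
clock: 11.83
position: [591.7, 214.7, 97.0]
ee_rot: [0.942, -0.324, 0.083, 0.028]
contact_force: [0.8, -0.1, 0.0]
gripper_width: 40.4
grasp_force: 0.0
```

```bash
python3 -c "
from h import *
plan(((591.3,214.3,94),-38,10),step=25)"
```

```text
at [591.7 214.7  97. ] yaw -38.0 j [ 0.68  0.48 -0.32  0.25 -0.75  0.05] t 11.8 w 40.4 F [ 0.8 -0.1  0. ]
[-0.06, 0.06, 0.29, -0.1, -0.0, 0.0]
--
```

send_rows(
  targets=[
    {"gripper":0.06,"x":-0.05,"y":0.05,"z":0.25,"ax":0,"ay":0,"az":0},
    {"gripper":1,"x":0,"y":0,"z":0,"ax":0,"ay":0,"az":0},
    {"gripper":1,"x":0,"y":0,"z":0,"ax":0,"ay":0,"az":0},
    {"gripper":1,"x":0,"y":0,"z":0,"ax":0,"ay":0,"az":0},
    {"gripper":1,"x":0,"y":0,"z":0,"ax":0,"ay":0,"az":0},
  ],
)

```text
clock: 12.25
position: [590.9, 214.2, 94.3]
ee_rot: [0.942, -0.324, 0.083, 0.028]
contact_force: [0.3, -0.0, 2.0]
gripper_width: 17.6
grasp_force: 58.6
```

send_rows(
  targets=[
    {"gripper":1,"x":0,"y":0,"z":0,"ax":0,"ay":0,"az":0},
    {"gripper":1,"x":0,"y":0,"z":0,"ax":0,"ay":0,"az":0},
    {"gripper":1,"x":0,"y":0,"z":0,"ax":0,"ay":0,"az":0},
  ],
)

```text
clock: 12.5
position: [591.0, 214.2, 94.3]
ee_rot: [0.942, -0.324, 0.083, 0.028]
contact_force: [-0.7, -0.5, 2.4]
gripper_width: 17.9
grasp_force: 58.7
```

```bash
python3 -c "
from h import *
plan(((591.3,214.3,180),-38,10),((490,25,180),-99,10),step=35)"
```

```text
at [591.  214.2  94.3] yaw -38.0 j [ 0.68  0.48 -0.32  0.25 -0.75  0.04] t 12.5 w 17.9 F [-0.7 -0.5  2.4]
[0.5, -0.01, -2.81, -0.0, -0.0, 0.0]
[0.5, -0.01, -2.81, -0.0, -0.0, 0.0]
[0.5, -0.01, -2.81, -0.0, -0.0, 0.0]
--
[0.4, 2.35, 0.07, -1.2, 0.0, 6.7]
[0.67, 2.29, 0.12, -1.2, -0.0, 6.7]
[0.93, 2.19, 0.16, -1.2, -0.0, 6.7]
[1.18, 2.06, 0.21, -1.2, 0.0, 6.7]
[1.41, 1.91, 0.25, -1.2, 0.0, 6.7]
[1.62, 1.72, 0.29, -1.2, 0.0, 6.7]
[1.81, 1.52, 0.32, -1.2, -0.0, 6.7]
[1.98, 1.29, 0.35, -1.2, -0.0, 6.7]
[2.11, 1.04, 0.37, -1.2, 0.0, 6.7]
--
```

send_rows(
  targets=[
    {"gripper":1,"x":0.2,"y":0,"z":-1,"ax":0,"ay":0,"az":0},
    {"gripper":1,"x":0.4,"y":0,"z":-2.2,"ax":0,"ay":0,"az":0},
    {"gripper":1,"x":0.5,"y":0,"z":-2.8,"ax":0,"ay":0,"az":0},
    {"gripper":1,"x":0.4,"y":0,"z":-2.2,"ax":0,"ay":0,"az":0},
    {"gripper":1,"x":0,"y":0,"z":0,"ax":0,"ay":0,"az":0},
  ],
)

```text
clock: 12.92
position: [593.8, 215.3, 183.6]
ee_rot: [0.942, -0.324, 0.086, 0.024]
contact_force: [0.4, 0.4, 1.0]
gripper_width: 17.6
grasp_force: 59.5
```

```bash
python3 -c "
from h import *
plan(((452,26,170),-99,10),step=35)"
```

```text
at [593.8 215.3 183.6] yaw -38.0 j [ 0.68  0.39 -0.2   0.21 -0.94  0.1 ] t 12.9 w 17.6 F [0.4 0.4 1. ]
[0.03, 2.63, 0.13, -1.2, 0.0, 6.7]
[0.33, 2.6, 0.19, -1.2, 0.0, 6.7]
[0.63, 2.54, 0.25, -1.2, 0.0, 6.7]
[0.92, 2.45, 0.3, -1.2, 0.0, 6.7]
[1.2, 2.32, 0.35, -1.2, 0.0, 6.7]
[1.46, 2.15, 0.4, -1.2, 0.0, 6.7]
[1.7, 1.96, 0.45, -1.2, 0.0, 6.7]
[1.92, 1.74, 0.49, -1.2, 0.0, 6.7]
[2.1, 1.49, 0.52, -1.2, 0.0, 6.7]
--
```

send_rows(
  targets=[
    {"gripper":1,"x":0,"y":2.6,"z":0.13,"ax":-1.2,"ay":0,"az":6.7},
    {"gripper":1,"x":0.33,"y":2.6,"z":0.19,"ax":-1.2,"ay":0,"az":6.7},
    {"gripper":1,"x":0.63,"y":2.55,"z":0.25,"ax":-1.2,"ay":0,"az":6.7},
    {"gripper":1,"x":0.92,"y":2.45,"z":0.3,"ax":-1.2,"ay":0,"az":6.7},
    {"gripper":1,"x":1.2,"y":2.3,"z":0.35,"ax":-1.2,"ay":0,"az":6.7},
  ],
)

```text
clock: 13.33
position: [510.9, 108.0, 170.7]
ee_rot: [0.804, -0.588, 0.07, 0.053]
contact_force: [0.8, -0.0, -0.7]
gripper_width: 17.7
grasp_force: 59.5
```

send_rows(
  targets=[
    {"gripper":1,"x":1.45,"y":2.15,"z":0.4,"ax":-1.2,"ay":0,"az":6.7},
    {"gripper":1,"x":1.7,"y":1.95,"z":0.45,"ax":-1.2,"ay":0,"az":6.7},
    {"gripper":1,"x":1.9,"y":1.75,"z":0.5,"ax":-1.2,"ay":0,"az":6.7},
    {"gripper":1,"x":2.1,"y":1.5,"z":0.5,"ax":-1.2,"ay":0,"az":6.7},
    {"gripper":1,"x":0,"y":0,"z":0,"ax":0,"ay":0,"az":0},
  ],
)

```text
clock: 13.75
position: [445.3, 22.5, 164.8]
ee_rot: [-0.643, 0.761, -0.055, -0.07]
contact_force: [-0.9, 0.2, 0.4]
gripper_width: 17.3
grasp_force: 59.5
```

send_rows(
  targets=[
    {"gripper":1,"x":0,"y":0,"z":0,"ax":0,"ay":0,"az":0},
    {"gripper":1,"x":0,"y":0,"z":0,"ax":0,"ay":0,"az":0},
    {"gripper":1,"x":0,"y":0,"z":0,"ax":0,"ay":0,"az":0},
  ],
)

```text
clock: 14.0
position: [449.4, 26.1, 165.3]
ee_rot: [-0.646, 0.758, -0.056, -0.067]
contact_force: [-0.0, -0.5, -0.6]
gripper_width: 17.3
grasp_force: 59.5
```

```bash
cat >> h.py <<'E'
def carrier(cam="wrist"):
    p,w=grab(cam)
    q=w[sel(w,(330,560),(-200,140),(36,49))];t=w[sel(w,(330,560),(-120,120),(108,126))]
    if len(q)<100: print('none');return p,w
    print('plate',len(q),*rect(q),'z',np.median(q[:,2]).round(1),'tab',len(t),*(rect(t) if len(t)>20 else []))
    m=rect(q);c=m[0];a=m[2]; 
    if m[1][0]<m[1][1]: a+=90
    a=(a%180); u=np.array([np.cos(np.radians(a)),np.sin(np.radians(a))])
    print('yaw',round(a-90,1)); 
    for b in(-67,-37,37,67): print(b,(c+b*u).round(1))
    return p,w
E
python3 - <<'E'
from h import *
p,w=carrier();cv2.imwrite("pics/w3.png",p[:,:,::-1])
carrier("top")
plan(((451.6,25.5,100),-99,10))
E
```

```text
plate 5045 [460.3   1. ] [196.1 104.5] 52.1 z 40.8 tab 851 [446.6 -10.2] [44.8  9.4] 80.9
yaw -37.9
-67 [419.1 -51.9]
-37 [437.6 -28.2]
37 [483.   30.2]
67 [501.5  53.9]
plate 737 [480.   13.4] [240.8  89.4] 51.7 z 42.2 tab 104 [446.1 -11.1] [45.3 10. ] 81.1
yaw -38.3
-67 [438.5 -39.2]
-37 [457.1 -15.6]
37 [502.9  42.4]
67 [521.5  66. ]
at [449.3  26.2 165.1] yaw -99.1 j [ 0.51  0.18 -0.54  0.16 -0.97 -0.77] t 14.1 w 17.6 F [-0.3  0.   0.5]
[-0.37, -0.08, 2.14, 0.1, -0.0, -0.0]
[-0.37, -0.08, 2.14, 0.1, -0.0, -0.0]
[-0.37, -0.08, 2.14, 0.1, -0.0, -0.0]
--
```

View pics/w3.png

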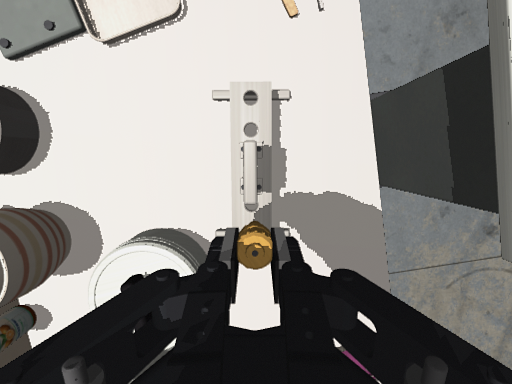

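```bash
cat >> h.py <<'E'
def carrier(cam="wrist",near=(446,-11),fresh=True):
    p,w=grab(cam) if fresh else load(cam)
    n=near;t=w[sel(w,(n[0]-70,n[0]+70),(n[1]-80,n[1]+80),(108,126))]
    ct,s,a=rect(t)
    if s[0]<s[1]: a+=90
    a%=180;u=np.array([np.cos(np.radians(a)),np.sin(np.radians(a))]);v=np.array([u[1],-u[0]])
    q=w[sel(w,(300,600),(-250,200),(36,49))];e=q[:,:2]-ct;q=q[(abs(e@v)<26)&(abs(e@u)<88)]
    c,s2,a2=rect(q)
    if s2[0]<s2[1]: a2+=90
    print(cam,'tab',ct,s,round(a-90,1),'plate',c,s2,round(a2%180-90,1),'z',np.median(q[:,2]).round(1))
    for b in(-67,-37,37,67): print(b,(ct+b*u).round(1),end=' ')
    print();return p,w
def pix(cam,u,v,z):
    k=np.load(cam+'.npz');T=k['cam_to_world'];d=T[:3,:3]@[(u-k['cx'])/k['fx'],(v-k['cy'])/k['fy'],1]
    return (T[:3,3]+d*(z-T[2,3])/d[2]).round(1)
E
python3 - <<'E'
from h import *
carrier(fresh=False);carrier("top",fresh=False)
print(pix("wrist",250.5,97.5,42),pix("wrist",250.5,129.5,42))
E
```

```text
wrist tab [446.6 -10.2] [44.8  9.4] -9.1 plate [445.  -18.4] [146.5  39.9] -8.8 z 40.8
-67 [436.  -76.4] -37 [440.7 -46.7] 37 [452.5  26.3] 67 [457.2  56. ] 
top tab [446.1 -11.1] [45.3 10. ] -8.9 plate [443.2 -29.1] [127.6  40. ] -8.8 z 42.2
-67 [435.7 -77.3] -37 [440.4 -47.7] 37 [451.8  25.5] 67 [456.5  55.1] 
[435.9 -76.1  42. ] [440.7 -46.6  42. ]
```

send_rows(
  targets=[
    {"gripper":1,"x":-0.37,"y":-0.05,"z":2.1,"ax":0,"ay":0,"az":0},
    {"gripper":1,"x":-0.37,"y":-0.08,"z":2.1,"ax":0,"ay":0,"az":0},
    {"gripper":1,"x":-0.37,"y":-0.08,"z":2.1,"ax":0,"ay":0,"az":0},
    {"gripper":1,"x":-0.26,"y":-0.08,"z":1.5,"ax":0,"ay":0,"az":0},
    {"gripper":1,"x":0,"y":0,"z":0,"ax":0,"ay":0,"az":0},
  ],
)

```text
clock: 14.52
position: [449.8, 24.4, 83.2]
ee_rot: [-0.646, 0.758, -0.055, -0.071]
contact_force: [-1.0, 0.1, -0.4]
gripper_width: 17.5
grasp_force: 59.5
```

send_rows(
  targets=[
    {"gripper":1,"x":0,"y":0,"z":0,"ax":0,"ay":0,"az":0},
    {"gripper":1,"x":0,"y":0,"z":0,"ax":0,"ay":0,"az":0},
    {"gripper":1,"x":0,"y":0,"z":0,"ax":0,"ay":0,"az":0},
  ],
)

```text
clock: 14.77
position: [452.4, 25.5, 87.0]
ee_rot: [-0.646, 0.759, -0.056, -0.066]
contact_force: [0.3, -0.1, 0.6]
gripper_width: 17.5
grasp_force: 59.5
```

Run:
```python
from h import *
carrier()
plan(((452.3,26,80),-99,10),((452.3,26,47.5),-99,10),step=8)
```

```text
wrist tab [444.    8.3] [76.3 43.3] -26.7 plate [446.5  -5.8] [156.1  39.9] -9.7 z 40.8
-67 [413.9 -51.6] -37 [427.4 -24.8] 37 [460.6  41.4] 67 [474.1  68.2] 
at [452.3  25.5  86.9] yaw -99.2 j [ 0.51  0.3  -0.64  0.2  -0.75 -0.82] t 14.8 w 17.5 F [-0.8 -0.5 -0.2]
[-0.17, 0.01, 0.68, 0.1, 0.0, -0.2]
--
[-0.11, 0.0, 0.64, 0.0, 0.0, 0.0]
[-0.11, 0.0, 0.64, 0.0, 0.0, 0.0]
[-0.11, 0.0, 0.64, 0.0, 0.0, 0.0]
[-0.11, 0.0, 0.64, 0.0, 0.0, 0.0]
[-0.11, 0.0, 0.64, -0.0, -0.0, -0.0]
--
```

send_rows(
  targets=[
    {"gripper":1,"x":-0.17,"y":0,"z":0.68,"ax":0,"ay":0,"az":0},
    {"gripper":1,"x":-0.11,"y":0,"z":0.64,"ax":0,"ay":0,"az":0},
    {"gripper":1,"x":0,"y":0,"z":0,"ax":0,"ay":0,"az":0},
    {"gripper":1,"x":0,"y":0,"z":0,"ax":0,"ay":0,"az":0},
    {"gripper":1,"x":0,"y":0,"z":0,"ax":0,"ay":0,"az":0},
  ],
)

```text
clock: 15.23
position: [451.4, 25.3, 72.3]
ee_rot: [-0.645, 0.759, -0.056, -0.068]
contact_force: [0.1, 0.1, -0.8]
gripper_width: 17.3
grasp_force: 59.5
```

Run:
```python
from h import *
plan(((452.3,26,47.5),-99,10),step=8)
```

```text
at [451.4  25.3  72.3] yaw -99.2 j [ 0.51  0.32 -0.66  0.21 -0.71 -0.83] t 15.2 w 17.3 F [ 0.1  0.1 -0.8]
[-0.13, -0.02, 0.61, 0.1, -0.0, -0.0]
[-0.13, -0.02, 0.61, 0.1, -0.0, -0.0]
[-0.13, -0.02, 0.61, 0.1, -0.0, -0.0]
[-0.13, -0.02, 0.61, 0.1, -0.0, -0.0]
--
```

send_rows(
  targets=[
    {"gripper":1,"x":-0.13,"y":-0.03,"z":0.6,"ax":0,"ay":0,"az":0},
    {"gripper":1,"x":-0.13,"y":-0.03,"z":0.6,"ax":0,"ay":0,"az":0},
    {"gripper":1,"x":-0.11,"y":0,"z":0.6,"ax":0,"ay":0,"az":0},
    {"gripper":1,"x":-0.06,"y":0,"z":0.35,"ax":0,"ay":0,"az":0},
    {"gripper":1,"x":0,"y":0,"z":0,"ax":0,"ay":0,"az":0},
  ],
)

```text
clock: 15.65
position: [451.9, 25.7, 49.5]
ee_rot: [-0.646, 0.759, -0.056, -0.068]
contact_force: [0.4, 1.0, -1.0]
gripper_width: 17.4
grasp_force: 59.5
```

send_rows(
  targets=[
    {"gripper":1,"x":0,"y":0,"z":0,"ax":0,"ay":0,"az":0},
    {"gripper":1,"x":0,"y":0,"z":0,"ax":0,"ay":0,"az":0},
    {"gripper":1,"x":0,"y":0,"z":0,"ax":0,"ay":0,"az":0},
  ],
)

```text
clock: 15.9
position: [452.1, 25.7, 50.6]
ee_rot: [-0.645, 0.759, -0.056, -0.068]
contact_force: [0.4, 0.1, -0.7]
gripper_width: 17.9
grasp_force: 59.5
```

send_rows(
  targets=[
    {"gripper":1,"x":-0.06,"y":0,"z":0.33,"ax":0,"ay":0,"az":0},
    {"gripper":1,"x":0,"y":0,"z":0,"ax":0,"ay":0,"az":0},
    {"gripper":1,"x":0,"y":0,"z":0,"ax":0,"ay":0,"az":0},
    {"gripper":0.06,"x":0,"y":0,"z":0,"ax":0,"ay":0,"az":0},
    {"gripper":0.06,"x":0,"y":0,"z":0,"ax":0,"ay":0,"az":0},
  ],
)

```text
clock: 16.32
position: [452.1, 25.8, 47.2]
ee_rot: [-0.645, 0.759, -0.056, -0.068]
contact_force: [-0.3, -0.4, 0.9]
gripper_width: 39.7
grasp_force: 0.0
```

send_rows(
  targets=[
    {"gripper":0.06,"x":0,"y":0,"z":0,"ax":0,"ay":0,"az":0},
    {"gripper":0.06,"x":0,"y":0,"z":-0.5,"ax":0,"ay":0,"az":0},
    {"gripper":0.06,"x":0,"y":0,"z":-2,"ax":0,"ay":0,"az":0},
    {"gripper":0.06,"x":0,"y":0,"z":-3,"ax":0,"ay":0,"az":0},
    {"gripper":0.06,"x":0,"y":0,"z":-3,"ax":0,"ay":0,"az":0},
  ],
)

```text
clock: 16.73
position: [454.1, 40.3, 131.7]
ee_rot: [-0.645, 0.759, -0.056, -0.069]
contact_force: [-0.2, 0.6, -0.6]
gripper_width: 40.3
grasp_force: 0.0
```

send_rows(
  targets=[
    {"gripper":0.06,"x":0,"y":0,"z":-3,"ax":0,"ay":0,"az":0},
    {"gripper":0.06,"x":0,"y":0,"z":-1,"ax":0,"ay":0,"az":0},
    {"gripper":0.06,"x":0,"y":0,"z":0,"ax":0,"ay":0,"az":0},
  ],
)

```text
clock: 16.98
position: [457.8, 48.7, 173.6]
ee_rot: [-0.646, 0.759, -0.057, -0.064]
contact_force: [0.9, 0.6, 0.2]
gripper_width: 40.1
grasp_force: 0.0
```

Run:
```python
from h import *
p,w=grab("wrist");cv2.imwrite("pics/w4.png",p[:,:,::-1])
p,w=carrier("top")
q=w[sel(w,(430,470),(5,45),(55,80))];print(len(q),q.mean(0).round(1))
plan(((586.1,256.9,170),-38,-10),((586.1,256.9,125),-38,-10),step=35)
```

```text
top tab [446.  -11.1] [45.4 10.1] -8.7 plate [445.2 -16.6] [152.6  40.1] -8.8 z 42.3
-67 [435.9 -77.3] -37 [440.4 -47.7] 37 [451.6  25.5] 67 [456.1  55.1] 
62 [451.   23.7  63.7]
at [455.5  47.3 170.2] yaw -99.2 j [ 0.55  0.19 -0.5   0.16 -1.   -0.8 ] t 17.1 w 40.5 F [ 0.4  1.  -0.1]
[-2.24, -0.95, -0.4, 0.0, -1.8, -6.2]
[-2.14, -1.19, -0.33, 0.0, -1.8, -6.2]
[-2.01, -1.41, -0.26, 0.0, -1.8, -6.2]
[-1.85, -1.62, -0.2, 0.0, -1.8, -6.2]
[-1.68, -1.81, -0.15, 0.0, -1.8, -6.2]
[-1.48, -1.98, -0.1, 0.0, -1.8, -6.2]
[-1.26, -2.12, -0.05, 0.0, -1.8, -6.2]
[-1.02, -2.25, -0.02, 0.0, -1.8, -6.2]
[-0.78, -2.34, 0.01, 0.0, -1.8, -6.2]
[-0.52, -2.41, 0.03, 0.0, -1.8, -6.2]
--
[0.39, 0.0, 2.22, 0.0, 0.0, 0.0]
[0.39, 0.0, 2.22, 0.0, 0.0, -0.0]
--
```

View pics/w4.png

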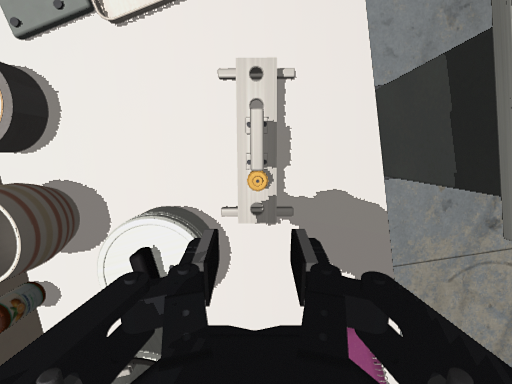

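send_rows(
  targets=[
    {"gripper":0.06,"x":-2.24,"y":-0.95,"z":-0.4,"ax":0,"ay":-1.8,"az":-6.2},
    {"gripper":0.06,"x":-2.14,"y":-1.2,"z":-0.33,"ax":0,"ay":-1.8,"az":-6.2},
    {"gripper":0.06,"x":-2,"y":-1.4,"z":-0.26,"ax":0,"ay":-1.8,"az":-6.2},
    {"gripper":0.06,"x":-1.85,"y":-1.6,"z":-0.2,"ax":0,"ay":-1.8,"az":-6.2},
    {"gripper":0.06,"x":-1.7,"y":-1.8,"z":-0.15,"ax":0,"ay":-1.8,"az":-6.2},
  ],
)

```text
clock: 17.5
position: [520.0, 152.4, 168.1]
ee_rot: [0.828, -0.56, -0.016, 0.022]
contact_force: [0.3, -1.5, -0.4]
gripper_width: 39.9
grasp_force: 0.0
```

send_rows(
  targets=[
    {"gripper":0.06,"x":-1.5,"y":-2,"z":-0.1,"ax":0,"ay":-1.8,"az":-6.2},
    {"gripper":0.06,"x":-1.25,"y":-2.1,"z":-0.05,"ax":0,"ay":-1.8,"az":-6.2},
    {"gripper":0.06,"x":-1,"y":-2.25,"z":0,"ax":0,"ay":-1.8,"az":-6.2},
    {"gripper":0.06,"x":-0.8,"y":-2.35,"z":0,"ax":0,"ay":-1.8,"az":-6.2},
    {"gripper":0.06,"x":-0.5,"y":-2.4,"z":0,"ax":0,"ay":-1.8,"az":-6.2},
  ],
)

```text
clock: 17.92
position: [585.0, 257.6, 167.6]
ee_rot: [0.944, -0.318, -0.086, -0.026]
contact_force: [0.2, -0.3, 0.0]
gripper_width: 40.6
grasp_force: 0.0
```

send_rows(
  targets=[
    {"gripper":0.06,"x":0.39,"y":0,"z":2.2,"ax":0,"ay":0,"az":0},
    {"gripper":0.06,"x":0.39,"y":0,"z":2.2,"ax":0,"ay":0,"az":0},
    {"gripper":0.06,"x":0,"y":0,"z":0,"ax":0,"ay":0,"az":0},
    {"gripper":0.06,"x":0,"y":0,"z":0,"ax":0,"ay":0,"az":0},
    {"gripper":0.06,"x":0,"y":0,"z":0,"ax":0,"ay":0,"az":0},
  ],
)

```text
clock: 18.33
position: [585.5, 256.9, 125.4]
ee_rot: [0.943, -0.32, -0.083, -0.027]
contact_force: [-0.5, -0.3, -0.1]
gripper_width: 40.3
grasp_force: 0.0
```

Run:
```python
from h import *
plan(((586.1,256.9,94),-38,-10),step=9)
```

```text
at [585.5 256.9 125.4] yaw -37.6 j [ 0.58  0.54  0.04 -0.18 -1.14  0.41] t 18.3 w 40.3 F [-0.5 -0.3 -0.1]
[0.15, -0.01, 0.77, 0.1, 0.0, 0.1]
[0.15, -0.01, 0.77, 0.1, 0.0, 0.1]
[0.15, -0.01, 0.77, 0.1, 0.0, 0.1]
[0.15, -0.01, 0.77, 0.1, 0.0, 0.1]
--
```

send_rows(
  targets=[
    {"gripper":0.06,"x":0.15,"y":0,"z":0.77,"ax":0,"ay":0,"az":0},
    {"gripper":0.06,"x":0.15,"y":0,"z":0.77,"ax":0,"ay":0,"az":0},
    {"gripper":0.06,"x":0.15,"y":0,"z":0.77,"ax":0,"ay":0,"az":0},
    {"gripper":0.06,"x":0.15,"y":0,"z":0.77,"ax":0,"ay":0,"az":0},
    {"gripper":0.06,"x":0,"y":0,"z":0,"ax":0,"ay":0,"az":0},
  ],
)

```text
clock: 18.75
position: [584.5, 256.3, 91.7]
ee_rot: [0.943, -0.321, -0.085, -0.026]
contact_force: [0.4, -0.5, -0.7]
gripper_width: 40.1
grasp_force: 0.0
```

send_rows(
  targets=[
    {"gripper":0.06,"x":0,"y":0,"z":0,"ax":0,"ay":0,"az":0},
    {"gripper":0.06,"x":0,"y":0,"z":0,"ax":0,"ay":0,"az":0},
  ],
)

```text
clock: 18.92
position: [585.9, 256.9, 94.1]
ee_rot: [0.943, -0.32, -0.083, -0.027]
contact_force: [-0.0, 0.1, 1.1]
gripper_width: 40.2
grasp_force: 0.0
```

Close and lift.

send_rows(
  targets=[
    {"gripper":1,"x":0,"y":0,"z":0,"ax":0,"ay":0,"az":0},
    {"gripper":1,"x":0,"y":0,"z":0,"ax":0,"ay":0,"az":0},
    {"gripper":1,"x":0,"y":0,"z":0,"ax":0,"ay":0,"az":0},
    {"gripper":1,"x":0,"y":0,"z":0,"ax":0,"ay":0,"az":0},
    {"gripper":1,"x":0,"y":0,"z":0,"ax":0,"ay":0,"az":0},
  ],
)

```text
clock: 19.33
position: [586.2, 257.1, 94.7]
ee_rot: [0.943, -0.32, -0.083, -0.028]
contact_force: [-0.0, 0.3, 2.6]
gripper_width: 17.7
grasp_force: 58.7
```

send_rows(
  targets=[
    {"gripper":1,"x":0,"y":0,"z":0,"ax":0,"ay":0,"az":0},
    {"gripper":1,"x":0,"y":0,"z":0,"ax":0,"ay":0,"az":0},
  ],
)

```text
clock: 19.5
position: [586.2, 257.0, 94.7]
ee_rot: [0.943, -0.32, -0.083, -0.027]
contact_force: [-0.1, 0.0, 4.9]
gripper_width: 17.8
grasp_force: 58.8
```

send_rows(
  targets=[
    {"gripper":1,"x":-0.2,"y":0,"z":-1,"ax":0,"ay":0,"az":0},
    {"gripper":1,"x":-0.4,"y":0,"z":-2.2,"ax":0,"ay":0,"az":0},
    {"gripper":1,"x":-0.5,"y":0,"z":-2.8,"ax":0,"ay":0,"az":0},
    {"gripper":1,"x":-0.4,"y":0,"z":-2.2,"ax":0,"ay":0,"az":0},
    {"gripper":1,"x":0,"y":0,"z":0,"ax":0,"ay":0,"az":0},
  ],
)

```text
clock: 19.92
position: [587.8, 258.1, 183.3]
ee_rot: [0.944, -0.32, -0.08, -0.03]
contact_force: [-0.3, -0.4, 0.4]
gripper_width: 17.7
grasp_force: 59.2
```

Run:
```python
from h import *
p,w=carrier("top")
plan(((440.5,-47,170),-99,-10),step=37)
```

```text
top tab [446.  -11.1] [45.5 10. ] -8.7 plate [446. -11.] [164.   40.1] -8.8 z 42.2
-67 [435.9 -77.3] -37 [440.4 -47.7] 37 [451.6  25.5] 67 [456.1  55.1] 
at [586.6 257.9 180.6] yaw -37.5 j [ 0.58  0.49  0.11 -0.17 -1.24  0.39] t 20.0 w 17.6 F [-0.   0.5 -0. ]
[0.7, 3.31, -0.02, 1.1, 0.0, 6.1]
[1.05, 3.21, -0.08, 1.1, 0.0, 6.1]
[1.38, 3.08, -0.14, 1.1, 0.0, 6.1]
[1.7, 2.92, -0.2, 1.1, 0.0, 6.1]
[2.0, 2.72, -0.25, 1.1, 0.0, 6.1]
[2.27, 2.49, -0.3, 1.1, 0.0, 6.1]
[2.52, 2.23, -0.34, 1.1, 0.0, 6.1]
[2.74, 1.94, -0.38, 1.1, 0.0, 6.1]
[2.93, 1.63, -0.41, 1.1, 0.0, 6.1]
[3.09, 1.31, -0.44, 1.1, 0.0, 6.1]
--
```

send_rows(
  targets=[
    {"gripper":1,"x":0.7,"y":3.3,"z":0,"ax":1.1,"ay":0,"az":6.1},
    {"gripper":1,"x":1.05,"y":3.2,"z":-0.08,"ax":1.1,"ay":0,"az":6.1},
    {"gripper":1,"x":1.4,"y":3.1,"z":-0.14,"ax":1.1,"ay":0,"az":6.1},
    {"gripper":1,"x":1.7,"y":2.9,"z":-0.2,"ax":1.1,"ay":0,"az":6.1},
    {"gripper":1,"x":2,"y":2.7,"z":-0.25,"ax":1.1,"ay":0,"az":6.1},
  ],
)

```text
clock: 20.38
position: [510.5, 103.5, 171.0]
ee_rot: [0.822, -0.563, -0.073, -0.048]
contact_force: [1.2, -0.3, 0.9]
gripper_width: 17.5
grasp_force: 59.2
```

send_rows(
  targets=[
    {"gripper":1,"x":2.3,"y":2.5,"z":-0.3,"ax":1.1,"ay":0,"az":6.1},
    {"gripper":1,"x":2.5,"y":2.2,"z":-0.34,"ax":1.1,"ay":0,"az":6.1},
    {"gripper":1,"x":2.7,"y":1.95,"z":-0.38,"ax":1.1,"ay":0,"az":6.1},
    {"gripper":1,"x":2.9,"y":1.6,"z":-0.41,"ax":1.1,"ay":0,"az":6.1},
    {"gripper":1,"x":3.1,"y":1.3,"z":-0.44,"ax":1.1,"ay":0,"az":6.1},
  ],
)

```text
clock: 20.8
position: [436.8, -47.5, 166.3]
ee_rot: [-0.642, 0.762, 0.057, 0.066]
contact_force: [0.9, -0.3, -0.8]
gripper_width: 17.5
grasp_force: 59.3
```

send_rows(
  targets=[
    {"gripper":1,"x":0,"y":0,"z":0,"ax":0,"ay":0,"az":0},
    {"gripper":1,"x":0,"y":0,"z":0,"ax":0,"ay":0,"az":0},
    {"gripper":1,"x":0,"y":0,"z":0,"ax":0,"ay":0,"az":0},
  ],
)

```text
clock: 21.05
position: [438.7, -46.3, 166.9]
ee_rot: [-0.644, 0.76, 0.056, 0.067]
contact_force: [0.3, 0.5, -0.0]
gripper_width: 17.7
grasp_force: 59.3
```

Run:
```python
from h import *
p,w=carrier("top")
plan(((440.6,-47.2,86),-99,-10),((440.6,-47.2,48),-99,-10),step=20)
```

```text
top tab [0. 0.] [0. 0.] -90.0 plate [0. 0.] [0. 0.] -90.0 z nan
-67 [-67.   0.] -37 [-37.   0.] 37 [37.  0.] 67 [67.  0.] 
at [439.1 -45.9 166.9] yaw -99.5 j [ 0.14  0.14 -0.44 -0.21 -0.94 -0.19] t 21.1 w 17.7 F [ 0.5 -0.7 -0.8]
[0.3, -0.03, 1.59, -0.0, 0.0, -0.1]
[0.3, -0.03, 1.59, -0.0, 0.0, -0.1]
[0.3, -0.03, 1.59, -0.0, 0.0, -0.1]
[0.3, -0.03, 1.59, -0.0, 0.0, -0.1]
[0.3, -0.03, 1.59, -0.0, 0.0, -0.1]
--
[0.33, 0.0, 1.87, 0.0, 0.0, 0.0]
[0.33, 0.0, 1.87, -0.0, 0.0, 0.0]
--
  return _methods._mean(a, axis=axis, dtype=dtype,
  ret = ret.dtype.type(ret / rcount)
```

send_rows(
  targets=[
    {"gripper":1,"x":0.3,"y":-0.03,"z":1.6,"ax":0,"ay":0,"az":0},
    {"gripper":1,"x":0.3,"y":-0.03,"z":1.6,"ax":0,"ay":0,"az":0},
    {"gripper":1,"x":0.3,"y":-0.03,"z":1.6,"ax":0,"ay":0,"az":0},
    {"gripper":1,"x":0.3,"y":-0.03,"z":1.6,"ax":0,"ay":0,"az":0},
    {"gripper":1,"x":0.3,"y":-0.03,"z":1.6,"ax":0,"ay":0,"az":0},
  ],
)

```text
clock: 21.52
position: [441.0, -46.3, 84.8]
ee_rot: [-0.645, 0.76, 0.056, 0.067]
contact_force: [0.1, -0.1, -0.2]
gripper_width: 17.4
grasp_force: 59.3
```

send_rows(
  targets=[
    {"gripper":1,"x":0,"y":0,"z":0,"ax":0,"ay":0,"az":0},
    {"gripper":1,"x":0,"y":0,"z":0,"ax":0,"ay":0,"az":0},
    {"gripper":1,"x":0,"y":0,"z":0,"ax":0,"ay":0,"az":0},
  ],
)

```text
clock: 21.77
position: [441.3, -46.8, 86.4]
ee_rot: [-0.644, 0.76, 0.056, 0.067]
contact_force: [1.0, 0.4, 0.4]
gripper_width: 17.8
grasp_force: 59.3
```

Run:
```python
from h import *
p,w=grab("wrist");cv2.imwrite("pics/w5.png",p[:,:,::-1])
plan(((440.6,-47.2,72),-99,-10),((440.6,-47.2,48),-99,-10),step=8)
```

```text
at [441.4 -46.9  86.7] yaw -99.4 j [ 0.13  0.26 -0.53 -0.25 -0.74 -0.12] t 21.8 w 17.8 F [-0.2  0.3 -0.5]
[0.15, 0.04, 0.72, -0.1, 0.0, -0.2]
[0.15, 0.04, 0.72, -0.1, 0.0, -0.2]
--
[0.14, 0.0, 0.79, 0.0, 0.0, 0.0]
[0.14, 0.0, 0.79, 0.0, -0.0, -0.0]
[0.14, 0.0, 0.79, -0.0, 0.0, 0.0]
--
```

View pics/w5.png

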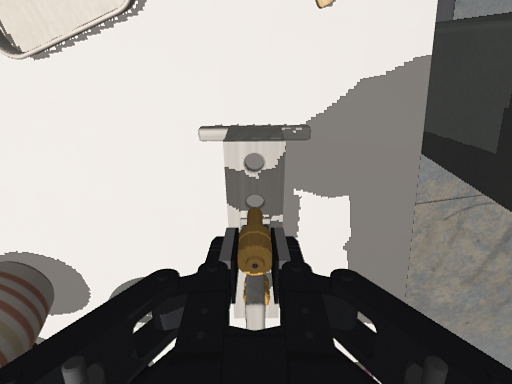

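send_rows(
  targets=[
    {"gripper":1,"x":0.14,"y":0.03,"z":0.72,"ax":0,"ay":0,"az":0},
    {"gripper":1,"x":0.14,"y":0.03,"z":0.72,"ax":0,"ay":0,"az":0},
    {"gripper":1,"x":0,"y":0,"z":0,"ax":0,"ay":0,"az":0},
    {"gripper":1,"x":0,"y":0,"z":0,"ax":0,"ay":0,"az":0},
    {"gripper":1,"x":0,"y":0,"z":0,"ax":0,"ay":0,"az":0},
  ],
)

```text
clock: 22.23
position: [439.8, -47.5, 71.2]
ee_rot: [-0.644, 0.76, 0.056, 0.067]
contact_force: [-0.3, 0.7, -1.0]
gripper_width: 17.6
grasp_force: 59.2
```

send_rows(
  targets=[
    {"gripper":1,"x":0.12,"y":0,"z":0.7,"ax":0,"ay":0,"az":0},
    {"gripper":1,"x":0.12,"y":0,"z":0.7,"ax":0,"ay":0,"az":0},
    {"gripper":1,"x":0.12,"y":0,"z":0.7,"ax":0,"ay":0,"az":0},
    {"gripper":1,"x":0,"y":0,"z":0,"ax":0,"ay":0,"az":0},
    {"gripper":1,"x":0,"y":0,"z":0,"ax":0,"ay":0,"az":0},
  ],
)

```text
clock: 22.65
position: [439.9, -47.4, 49.2]
ee_rot: [-0.644, 0.76, 0.056, 0.067]
contact_force: [0.6, 0.4, 0.1]
gripper_width: 17.6
grasp_force: 59.2
```

send_rows(
  targets=[
    {"gripper":1,"x":0,"y":0,"z":0,"ax":0,"ay":0,"az":0},
    {"gripper":1,"x":0,"y":0,"z":0,"ax":0,"ay":0,"az":0},
  ],
)

```text
clock: 22.82
position: [439.9, -47.4, 49.9]
ee_rot: [-0.644, 0.76, 0.056, 0.067]
contact_force: [0.6, 0.3, -0.0]
gripper_width: 17.4
grasp_force: 59.2
```

send_rows(
  targets=[
    {"gripper":1,"x":0.04,"y":0,"z":0.22,"ax":0,"ay":0,"az":0},
    {"gripper":1,"x":0,"y":0,"z":0,"ax":0,"ay":0,"az":0},
    {"gripper":1,"x":0,"y":0,"z":0,"ax":0,"ay":0,"az":0},
    {"gripper":0.06,"x":0,"y":0,"z":0,"ax":0,"ay":0,"az":0},
    {"gripper":0.06,"x":0,"y":0,"z":0,"ax":0,"ay":0,"az":0},
  ],
)

```text
clock: 23.23
position: [439.3, -47.5, 47.6]
ee_rot: [-0.644, 0.76, 0.056, 0.067]
contact_force: [1.3, 0.1, -1.2]
gripper_width: 39.4
grasp_force: 0.0
```

send_rows(
  targets=[
    {"gripper":0.06,"x":0,"y":0,"z":0,"ax":0,"ay":0,"az":0},
    {"gripper":0.06,"x":0,"y":0,"z":-0.5,"ax":0,"ay":0,"az":0},
    {"gripper":0.06,"x":0,"y":0,"z":-2,"ax":0,"ay":0,"az":0},
    {"gripper":0.06,"x":0,"y":0,"z":-3,"ax":0,"ay":0,"az":0},
    {"gripper":0.06,"x":0,"y":0,"z":-3,"ax":0,"ay":0,"az":0},
  ],
)

```text
clock: 23.65
position: [436.3, -62.3, 132.0]
ee_rot: [-0.644, 0.76, 0.057, 0.066]
contact_force: [1.6, -0.7, 0.3]
gripper_width: 39.9
grasp_force: 0.0
```

send_rows(
  targets=[
    {"gripper":0.06,"x":0,"y":0,"z":-3,"ax":0,"ay":0,"az":0},
    {"gripper":0.06,"x":0,"y":0,"z":-2,"ax":0,"ay":0,"az":0},
    {"gripper":0.06,"x":0,"y":0,"z":0,"ax":0,"ay":0,"az":0},
  ],
)

```text
clock: 23.9
position: [438.2, -71.3, 185.6]
ee_rot: [-0.644, 0.76, 0.052, 0.071]
contact_force: [0.2, -1.2, 0.2]
gripper_width: 39.6
grasp_force: 0.0
```

Run:
```python
from h import *
plan(((628.7,262.2,170),-38,0),((628.7,262.2,125),-38,0),step=39)
```

```text
at [438.2 -71.3 185.6] yaw -99.4 j [ 0.08  0.12 -0.41 -0.2  -0.99 -0.14] t 23.9 w 39.6 F [ 0.2 -1.2  0.2]
[-3.52, -1.33, 0.8, -0.6, 0.9, -6.1]
[-3.37, -1.7, 0.73, -0.6, 0.9, -6.1]
[-3.18, -2.06, 0.66, -0.6, 0.9, -6.1]
[-2.95, -2.4, 0.59, -0.6, 0.9, -6.1]
[-2.68, -2.7, 0.52, -0.6, 0.9, -6.1]
[-2.39, -2.98, 0.45, -0.6, 0.9, -6.1]
[-2.06, -3.22, 0.39, -0.6, 0.9, -6.1]
[-1.71, -3.43, 0.32, -0.6, 0.9, -6.1]
[-1.34, -3.59, 0.26, -0.6, 0.9, -6.1]
[-0.95, -3.72, 0.21, -0.6, 0.9, -6.1]
--
[-0.0, 0.0, 2.25, -0.0, -0.0, -0.0]
[-0.0, 0.0, 2.25, -0.0, -0.0, -0.0]
--
```

send_rows(
  targets=[
    {"gripper":0.06,"x":-3.5,"y":-1.3,"z":0.8,"ax":-0.6,"ay":0.9,"az":-6.1},
    {"gripper":0.06,"x":-3.4,"y":-1.7,"z":0.7,"ax":-0.6,"ay":0.9,"az":-6.1},
    {"gripper":0.06,"x":-3.2,"y":-2.1,"z":0.65,"ax":-0.6,"ay":0.9,"az":-6.1},
    {"gripper":0.06,"x":-2.95,"y":-2.4,"z":0.6,"ax":-0.6,"ay":0.9,"az":-6.1},
    {"gripper":0.06,"x":-2.7,"y":-2.7,"z":0.5,"ax":-0.6,"ay":0.9,"az":-6.1},
  ],
)

```text
clock: 24.32
position: [531.3, 98.1, 171.9]
ee_rot: [0.826, -0.563, -0.031, -0.032]
contact_force: [0.1, -0.9, 0.5]
gripper_width: 40.2
grasp_force: 0.0
```

send_rows(
  targets=[
    {"gripper":0.06,"x":-2.4,"y":-3,"z":0.45,"ax":-0.6,"ay":0.9,"az":-6.1},
    {"gripper":0.06,"x":-2.05,"y":-3.2,"z":0.4,"ax":-0.6,"ay":0.9,"az":-6.1},
    {"gripper":0.06,"x":-1.7,"y":-3.4,"z":0.3,"ax":-0.6,"ay":0.9,"az":-6.1},
    {"gripper":0.06,"x":-1.35,"y":-3.6,"z":0.25,"ax":-0.6,"ay":0.9,"az":-6.1},
    {"gripper":0.06,"x":-0.95,"y":-3.7,"z":0.2,"ax":-0.6,"ay":0.9,"az":-6.1},
  ],
)

```text
clock: 24.73
position: [626.8, 264.3, 162.6]
ee_rot: [0.946, -0.325, -0.004, 0.004]
contact_force: [0.2, -0.7, -0.0]
gripper_width: 40.0
grasp_force: 0.0
```

send_rows(
  targets=[
    {"gripper":0.06,"x":0,"y":0,"z":2.2,"ax":0,"ay":0,"az":0},
    {"gripper":0.06,"x":0,"y":0,"z":2,"ax":0,"ay":0,"az":0},
    {"gripper":0.06,"x":0,"y":0,"z":0,"ax":0,"ay":0,"az":0},
    {"gripper":0.06,"x":0,"y":0,"z":0,"ax":0,"ay":0,"az":0},
    {"gripper":0.06,"x":0,"y":0,"z":0,"ax":0,"ay":0,"az":0},
  ],
)

```text
clock: 25.15
position: [626.7, 262.4, 122.5]
ee_rot: [0.945, -0.328, -0.003, 0.003]
contact_force: [0.1, -0.5, 0.2]
gripper_width: 40.3
grasp_force: 0.0
```

Run:
```python
from h import *
p,w=carrier("top")
for c in((451.8,25.7),(440.1,-47.5)):
    q=w[sel(w,(c[0]-13,c[0]+13),(c[1]-13,c[1]+13),(53,80))];print(len(q),q.mean(0).round(1))
plan(((628.7,262.2,94),-38,0),step=9)
```

```text
top tab [446.  -11.1] [45.5 10. ] -8.6 plate [446.  -11.2] [163.8  40.1] -8.9 z 42.4
-67 [436.  -77.3] -37 [440.5 -47.7] 37 [451.5  25.5] 67 [456.   55.1] 
63 [451.   23.6  63.9]
59 [439.4 -48.3  64.2]
at [627.  262.5 123.2] yaw -38.3 j [ 0.63  0.56  0.02 -0.   -1.04  0.27] t 25.2 w 40.0 F [-0.2  0.1 -0.3]
[0.04, -0.02, 0.73, 0.1, 0.1, -0.1]
[0.04, -0.02, 0.73, 0.1, 0.1, -0.1]
[0.04, -0.02, 0.73, 0.1, 0.1, -0.1]
[0.04, -0.02, 0.73, 0.1, 0.1, -0.1]
--
```

send_rows(
  targets=[
    {"gripper":0.06,"x":0.05,"y":0,"z":0.75,"ax":0,"ay":0.1,"az":0},
    {"gripper":0.06,"x":0.05,"y":-0.02,"z":0.75,"ax":0,"ay":0.1,"az":0},
    {"gripper":0.06,"x":0.05,"y":-0.02,"z":0.75,"ax":0,"ay":0.1,"az":0},
    {"gripper":0.06,"x":0.03,"y":-0.02,"z":0.75,"ax":0,"ay":0.1,"az":0},
    {"gripper":0.06,"x":0,"y":0,"z":0,"ax":0,"ay":0,"az":0},
  ],
)

```text
clock: 25.62
position: [626.6, 261.0, 89.0]
ee_rot: [0.945, -0.328, -0.002, 0.006]
contact_force: [0.3, -0.3, -0.3]
gripper_width: 40.0
grasp_force: 0.0
```

send_rows(
  targets=[
    {"gripper":0.06,"x":0,"y":0,"z":0,"ax":0,"ay":0,"az":0},
    {"gripper":0.06,"x":0,"y":0,"z":0,"ax":0,"ay":0,"az":0},
  ],
)

```text
clock: 25.78
position: [628.0, 261.9, 91.5]
ee_rot: [0.945, -0.328, -0.0, 0.004]
contact_force: [-0.9, 0.4, -0.3]
gripper_width: 40.1
grasp_force: 0.0
```

send_rows(
  targets=[
    {"gripper":0.06,"x":0.03,"y":-0.04,"z":-0.28,"ax":0,"ay":0,"az":0},
    {"gripper":1,"x":0,"y":0,"z":0,"ax":0,"ay":0,"az":0},
    {"gripper":1,"x":0,"y":0,"z":0,"ax":0,"ay":0,"az":0},
    {"gripper":1,"x":0,"y":0,"z":0,"ax":0,"ay":0,"az":0},
    {"gripper":1,"x":0,"y":0,"z":0,"ax":0,"ay":0,"az":0},
  ],
)

```text
clock: 26.2
position: [628.9, 262.3, 95.4]
ee_rot: [0.945, -0.328, 0.0, 0.004]
contact_force: [-1.2, -0.1, 3.6]
gripper_width: 17.3
grasp_force: 58.7
```

send_rows(
  targets=[
    {"gripper":1,"x":0,"y":0,"z":0,"ax":0,"ay":0,"az":0},
    {"gripper":1,"x":0,"y":0,"z":0,"ax":0,"ay":0,"az":0},
    {"gripper":1,"x":0,"y":0,"z":0,"ax":0,"ay":0,"az":0},
  ],
)

```text
clock: 26.45
position: [628.9, 262.3, 95.4]
ee_rot: [0.945, -0.328, 0.0, 0.004]
contact_force: [-0.8, 1.6, 5.4]
gripper_width: 17.8
grasp_force: 58.8
```

send_rows(
  targets=[
    {"gripper":1,"x":0,"y":0,"z":-1,"ax":0,"ay":0,"az":0},
    {"gripper":1,"x":0,"y":0,"z":-2.2,"ax":0,"ay":0,"az":0},
    {"gripper":1,"x":0,"y":0,"z":-2.8,"ax":0,"ay":0,"az":0},
    {"gripper":1,"x":0,"y":0,"z":-2.2,"ax":0,"ay":0,"az":0},
    {"gripper":1,"x":0,"y":0,"z":0,"ax":0,"ay":0,"az":0},
  ],
)

```text
clock: 26.87
position: [630.9, 263.6, 182.2]
ee_rot: [0.945, -0.328, 0.003, 0.001]
contact_force: [0.6, -0.1, 0.9]
gripper_width: 17.2
grasp_force: 59.4
```

Run:
```python
from h import *
p,w=carrier("top")
plan(((456.4,55.4,170),-99),step=37)
```

```text
top tab [446.1 -11.1] [45.5  9.9] -8.9 plate [446.  -11.2] [163.8  40. ] -8.8 z 42.3
-67 [435.7 -77.3] -37 [440.4 -47.7] 37 [451.8  25.5] 67 [456.5  55.1] 
at [629.6 263.2 179.5] yaw -38.3 j [ 0.63  0.52  0.09  0.   -1.15  0.27] t 26.9 w 17.7 F [ 0.3 -0.5 -0.9]
[-0.08, 3.0, 0.12, 0.0, -0.0, 6.7]
[0.27, 2.99, 0.12, 0.0, -0.0, 6.7]
[0.62, 2.94, 0.11, 0.0, -0.0, 6.7]
[0.96, 2.85, 0.11, 0.0, -0.0, 6.7]
[1.29, 2.71, 0.11, 0.0, -0.0, 6.7]
[1.6, 2.54, 0.11, 0.0, -0.0, 6.7]
[1.89, 2.34, 0.11, 0.0, -0.0, 6.7]
[2.15, 2.1, 0.11, 0.0, -0.0, 6.7]
[2.38, 1.83, 0.11, 0.0, -0.0, 6.7]
--
```

send_rows(
  targets=[
    {"gripper":1,"x":-0.1,"y":3,"z":0.1,"ax":0,"ay":0,"az":6.7},
    {"gripper":1,"x":0.27,"y":3,"z":0.1,"ax":0,"ay":0,"az":6.7},
    {"gripper":1,"x":0.62,"y":2.95,"z":0.1,"ax":0,"ay":0,"az":6.7},
    {"gripper":1,"x":0.96,"y":2.85,"z":0.1,"ax":0,"ay":0,"az":6.7},
    {"gripper":1,"x":1.3,"y":2.7,"z":0.1,"ax":0,"ay":0,"az":6.7},
  ],
)

```text
clock: 27.33
position: [530.1, 145.5, 171.0]
ee_rot: [0.808, -0.589, -0.0, 0.006]
contact_force: [0.9, -0.3, 0.4]
gripper_width: 17.4
grasp_force: 59.4
```

send_rows(
  targets=[
    {"gripper":1,"x":1.6,"y":2.55,"z":0.1,"ax":0,"ay":0,"az":6.7},
    {"gripper":1,"x":1.9,"y":2.35,"z":0.1,"ax":0,"ay":0,"az":6.7},
    {"gripper":1,"x":2.15,"y":2.1,"z":0.1,"ax":0,"ay":0,"az":6.7},
    {"gripper":1,"x":2.4,"y":1.8,"z":0.1,"ax":0,"ay":0,"az":6.7},
    {"gripper":1,"x":0,"y":0,"z":0,"ax":0,"ay":0,"az":0},
  ],
)

```text
clock: 27.75
position: [450.5, 50.3, 168.0]
ee_rot: [-0.65, 0.76, -0.0, -0.007]
contact_force: [0.3, -0.0, -0.6]
gripper_width: 17.7
grasp_force: 59.4
```

send_rows(
  targets=[
    {"gripper":1,"x":0,"y":0,"z":2,"ax":0,"ay":0,"az":0},
    {"gripper":1,"x":0,"y":0,"z":2,"ax":0,"ay":0,"az":0},
    {"gripper":1,"x":0,"y":0,"z":2,"ax":0,"ay":0,"az":0},
    {"gripper":1,"x":0,"y":0,"z":1.5,"ax":0,"ay":0,"az":0},
    {"gripper":1,"x":0,"y":0,"z":0,"ax":0,"ay":0,"az":0},
  ],
)

```text
clock: 28.17
position: [452.8, 52.3, 91.1]
ee_rot: [-0.652, 0.758, -0.0, -0.008]
contact_force: [0.2, -0.2, -0.1]
gripper_width: 17.7
grasp_force: 59.4
```

send_rows(
  targets=[
    {"gripper":1,"x":0,"y":0,"z":0,"ax":0,"ay":0,"az":0},
    {"gripper":1,"x":0,"y":0,"z":0,"ax":0,"ay":0,"az":0},
    {"gripper":1,"x":0,"y":0,"z":0,"ax":0,"ay":0,"az":0},
  ],
)

```text
clock: 28.42
position: [456.5, 53.8, 95.4]
ee_rot: [-0.652, 0.758, -0.002, -0.003]
contact_force: [0.6, -0.6, 1.1]
gripper_width: 17.6
grasp_force: 59.4
```

Run:
```python
from h import *
plan(((456.4,55.4,75),-99),((456.4,55.4,49.5),-99),step=8)
```

```text
at [456.5  53.8  95.4] yaw -98.6 j [ 0.48  0.27 -0.57  0.01 -0.74 -0.63] t 28.4 w 17.6 F [ 0.6 -0.6  1.1]
[-0.06, 0.01, 0.68, 0.0, -0.1, 0.1]
[-0.06, 0.01, 0.68, 0.0, -0.1, 0.1]
[-0.05, 0.01, 0.68, 0.0, -0.1, 0.1]
--
[0.0, 0.0, 0.64, -0.0, 0.0, -0.0]
[0.0, 0.0, 0.64, -0.0, 0.0, 0.0]
[0.0, 0.0, 0.64, -0.0, 0.0, 0.0]
[0.0, 0.0, 0.64, -0.0, 0.0, -0.0]
--
```

send_rows(
  targets=[
    {"gripper":1,"x":-0.06,"y":0,"z":0.68,"ax":0,"ay":0,"az":0},
    {"gripper":1,"x":-0.06,"y":0,"z":0.68,"ax":0,"ay":0,"az":0},
    {"gripper":1,"x":-0.05,"y":0,"z":0.68,"ax":0,"ay":0,"az":0},
    {"gripper":1,"x":0,"y":0,"z":0,"ax":0,"ay":0,"az":0},
    {"gripper":1,"x":0,"y":0,"z":0,"ax":0,"ay":0,"az":0},
  ],
)

```text
clock: 28.83
position: [455.7, 54.9, 73.6]
ee_rot: [-0.652, 0.758, -0.002, -0.005]
contact_force: [-0.3, 0.8, -0.2]
gripper_width: 17.8
grasp_force: 59.4
```

send_rows(
  targets=[
    {"gripper":1,"x":0,"y":0,"z":0,"ax":0,"ay":0,"az":0},
    {"gripper":1,"x":0,"y":0,"z":0,"ax":0,"ay":0,"az":0},
  ],
)

```text
clock: 29.0
position: [455.9, 54.9, 74.2]
ee_rot: [-0.652, 0.758, -0.002, -0.004]
contact_force: [-1.0, -0.8, 0.6]
gripper_width: 17.3
grasp_force: 59.4
```

send_rows(
  targets=[
    {"gripper":1,"x":0,"y":-0.03,"z":0.6,"ax":0,"ay":0,"az":0},
    {"gripper":1,"x":0,"y":0,"z":0.6,"ax":0,"ay":0,"az":0},
    {"gripper":1,"x":0,"y":0,"z":0.6,"ax":0,"ay":0,"az":0},
    {"gripper":1,"x":0,"y":0,"z":0.5,"ax":0,"ay":0,"az":0},
    {"gripper":1,"x":0,"y":0,"z":0,"ax":0,"ay":0,"az":0},
  ],
)

```text
clock: 29.42
position: [456.2, 54.9, 50.1]
ee_rot: [-0.652, 0.758, -0.002, -0.004]
contact_force: [1.0, 1.6, -1.4]
gripper_width: 17.6
grasp_force: 59.4
```

send_rows(
  targets=[
    {"gripper":1,"x":0,"y":0,"z":0,"ax":0,"ay":0,"az":0},
    {"gripper":1,"x":0,"y":0,"z":0,"ax":0,"ay":0,"az":0},
    {"gripper":1,"x":0,"y":0,"z":0,"ax":0,"ay":0,"az":0},
  ],
)

```text
clock: 29.67
position: [456.3, 54.8, 51.2]
ee_rot: [-0.652, 0.758, -0.002, -0.004]
contact_force: [0.7, 1.5, -0.6]
gripper_width: 17.5
grasp_force: 59.4
```

send_rows(
  targets=[
    {"gripper":1,"x":-0.03,"y":0,"z":0.3,"ax":0,"ay":0,"az":0},
    {"gripper":1,"x":0,"y":0,"z":0,"ax":0,"ay":0,"az":0},
    {"gripper":1,"x":0,"y":0,"z":0,"ax":0,"ay":0,"az":0},
    {"gripper":0.06,"x":0,"y":0,"z":0,"ax":0,"ay":0,"az":0},
    {"gripper":0.06,"x":0,"y":0,"z":0,"ax":0,"ay":0,"az":0},
  ],
)

```text
clock: 30.08
position: [455.7, 54.7, 48.1]
ee_rot: [-0.652, 0.758, -0.002, -0.004]
contact_force: [0.2, -0.5, -1.0]
gripper_width: 39.5
grasp_force: 0.0
```

send_rows(
  targets=[
    {"gripper":0.06,"x":0,"y":0,"z":0,"ax":0,"ay":0,"az":0},
    {"gripper":0.06,"x":0,"y":0,"z":-0.5,"ax":0,"ay":0,"az":0},
    {"gripper":0.06,"x":0,"y":0,"z":-2,"ax":0,"ay":0,"az":0},
    {"gripper":0.06,"x":0,"y":0,"z":-3,"ax":0,"ay":0,"az":0},
    {"gripper":0.06,"x":0,"y":0,"z":-3,"ax":0,"ay":0,"az":0},
  ],
)

```text
clock: 30.5
position: [455.7, 55.2, 133.9]
ee_rot: [-0.652, 0.758, -0.001, -0.005]
contact_force: [0.4, 1.0, -0.2]
gripper_width: 40.2
grasp_force: 0.0
```

send_rows(
  targets=[
    {"gripper":0.06,"x":0,"y":0,"z":-3,"ax":0,"ay":0,"az":0},
    {"gripper":0.06,"x":0,"y":0,"z":-1,"ax":0,"ay":0,"az":0},
    {"gripper":0.06,"x":0,"y":0,"z":0,"ax":0,"ay":0,"az":0},
  ],
)

```text
clock: 30.75
position: [458.4, 56.6, 176.7]
ee_rot: [-0.652, 0.758, -0.003, -0.0]
contact_force: [0.6, 0.2, -0.4]
gripper_width: 39.7
grasp_force: 0.0
```

Run:
```python
from h import *
plan(((633.9,219.5,170),-38,0),((633.9,219.5,125),-38,0),step=39)
```

```text
at [458.4  56.6 176.7] yaw -98.6 j [ 0.48  0.16 -0.46  0.01 -0.95 -0.63] t 30.8 w 39.7 F [ 0.6  0.2 -0.4]
[-2.08, -1.66, 0.07, -0.0, -0.0, -6.7]
[-1.87, -1.89, 0.07, -0.0, -0.0, -6.7]
[-1.64, -2.1, 0.07, -0.0, -0.0, -6.7]
[-1.38, -2.27, 0.08, -0.0, -0.0, -6.7]
[-1.1, -2.42, 0.08, -0.0, -0.0, -6.7]
[-0.81, -2.53, 0.08, -0.0, -0.0, -6.7]
[-0.51, -2.61, 0.08, -0.0, -0.0, -6.7]
[-0.2, -2.65, 0.08, -0.0, -0.0, -6.7]
[0.11, -2.66, 0.08, -0.0, -0.0, -6.7]
--
[0.0, 0.0, 2.25, -0.0, 0.0, 0.0]
[0.0, 0.0, 2.25, -0.0, 0.0, -0.0]
--
```

send_rows(
  targets=[
    {"gripper":0.06,"x":-2.1,"y":-1.65,"z":0.05,"ax":0,"ay":0,"az":-6.7},
    {"gripper":0.06,"x":-1.85,"y":-1.9,"z":0.05,"ax":0,"ay":0,"az":-6.7},
    {"gripper":0.06,"x":-1.65,"y":-2.1,"z":0.05,"ax":0,"ay":0,"az":-6.7},
    {"gripper":0.06,"x":-1.4,"y":-2.3,"z":0.05,"ax":0,"ay":0,"az":-6.7},
    {"gripper":0.06,"x":-1.1,"y":-2.4,"z":0.05,"ax":0,"ay":0,"az":-6.7},
  ],
)

```text
clock: 31.17
position: [554.3, 147.0, 168.2]
ee_rot: [0.844, -0.536, -0.0, 0.005]
contact_force: [0.6, 0.9, 0.1]
gripper_width: 40.3
grasp_force: 0.0
```

send_rows(
  targets=[
    {"gripper":0.06,"x":-0.8,"y":-2.55,"z":0.05,"ax":0,"ay":0,"az":-6.7},
    {"gripper":0.06,"x":-0.5,"y":-2.6,"z":0.05,"ax":0,"ay":0,"az":-6.7},
    {"gripper":0.06,"x":-0.2,"y":-2.65,"z":0.05,"ax":0,"ay":0,"az":-6.7},
    {"gripper":0.06,"x":0.1,"y":-2.65,"z":0.05,"ax":0,"ay":0,"az":-6.7},
    {"gripper":0.06,"x":0,"y":0,"z":0,"ax":0,"ay":0,"az":0},
  ],
)

```text
clock: 31.58
position: [634.6, 220.9, 163.8]
ee_rot: [0.945, -0.326, -0.001, 0.005]
contact_force: [0.3, -0.0, 0.8]
gripper_width: 40.2
grasp_force: 0.0
```

send_rows(
  targets=[
    {"gripper":0.06,"x":0,"y":0,"z":2.2,"ax":0,"ay":0,"az":0},
    {"gripper":0.06,"x":0,"y":0,"z":2,"ax":0,"ay":0,"az":0},
    {"gripper":0.06,"x":0,"y":0,"z":0,"ax":0,"ay":0,"az":0},
    {"gripper":0.06,"x":0,"y":0,"z":0,"ax":0,"ay":0,"az":0},
    {"gripper":0.06,"x":0,"y":0,"z":0,"ax":0,"ay":0,"az":0},
  ],
)

```text
clock: 32.0
position: [632.7, 218.0, 125.3]
ee_rot: [0.945, -0.328, -0.0, 0.004]
contact_force: [1.2, 0.2, 0.5]
gripper_width: 40.4
grasp_force: 0.0
```

Run:
```python
from h import *
p,w=carrier("top")
for c in((451.8,25.7),(440.1,-47.5),(456.2,55)):
    q=w[sel(w,(c[0]-13,c[0]+13),(c[1]-13,c[1]+13),(53,80))];print(len(q),q.mean(0).round(1))
plan(((633.9,219.5,95),-38,0),step=9)
```

```text
top tab [4.27e+02 2.00e-01] [45.8 10.1] -9.0 plate [4.269e+02 1.000e-01] [163.7  40.3] -9.0 z 42.3
-67 [416.5 -66. ] -37 [421.2 -36.3] 37 [432.8  36.7] 67 [437.5  66.4] 
6 [440.5  34.   62.3]
5 [428.6 -39.   61.8]
6 [444.8  63.7  64.6]
at [633.  218.2 126. ] yaw -38.3 j [ 0.58  0.54 -0.01  0.01 -1.02  0.32] t 32.0 w 40.0 F [-0.4 -0.1 -0.1]
[-0.0, -0.04, 0.77, 0.1, -0.0, -0.1]
[-0.0, -0.04, 0.77, 0.1, -0.0, -0.1]
[-0.0, -0.04, 0.78, 0.1, -0.0, -0.1]
[-0.0, -0.04, 0.78, 0.1, -0.0, -0.1]
--
```

send_rows(
  targets=[
    {"gripper":0.06,"x":0,"y":-0.04,"z":0.72,"ax":0,"ay":0,"az":0},
    {"gripper":0.06,"x":0,"y":-0.04,"z":0.72,"ax":0,"ay":0,"az":0},
    {"gripper":0.06,"x":0,"y":-0.04,"z":0.72,"ax":0,"ay":0,"az":0},
    {"gripper":0.06,"x":0,"y":-0.04,"z":0.72,"ax":0,"ay":0,"az":0},
    {"gripper":0.06,"x":0,"y":0,"z":0,"ax":0,"ay":0,"az":0},
  ],
)

```text
clock: 32.47
position: [632.1, 218.7, 93.5]
ee_rot: [0.945, -0.328, -0.002, 0.006]
contact_force: [0.6, -0.6, -0.2]
gripper_width: 40.2
grasp_force: 0.0
```

send_rows(
  targets=[
    {"gripper":0.06,"x":0,"y":0,"z":0,"ax":0,"ay":0,"az":0},
    {"gripper":0.06,"x":0,"y":0,"z":0,"ax":0,"ay":0,"az":0},
    {"gripper":0.06,"x":0,"y":0,"z":0,"ax":0,"ay":0,"az":0},
  ],
)

```text
clock: 32.72
position: [633.6, 219.4, 96.3]
ee_rot: [0.945, -0.328, -0.0, 0.004]
contact_force: [0.4, -0.2, -0.6]
gripper_width: 40.1
grasp_force: 0.0
```

send_rows(
  targets=[
    {"gripper":0.06,"x":0,"y":0,"z":0.15,"ax":0,"ay":0,"az":0},
    {"gripper":1,"x":0,"y":0,"z":0,"ax":0,"ay":0,"az":0},
    {"gripper":1,"x":0,"y":0,"z":0,"ax":0,"ay":0,"az":0},
    {"gripper":1,"x":0,"y":0,"z":0,"ax":0,"ay":0,"az":0},
    {"gripper":1,"x":0,"y":0,"z":0,"ax":0,"ay":0,"az":0},
  ],
)

```text
clock: 33.13
position: [633.5, 219.3, 94.8]
ee_rot: [0.945, -0.328, -0.0, 0.004]
contact_force: [-0.1, -0.7, 1.9]
gripper_width: 17.5
grasp_force: 58.6
```

send_rows(
  targets=[
    {"gripper":1,"x":0,"y":0,"z":0,"ax":0,"ay":0,"az":0},
    {"gripper":1,"x":0,"y":0,"z":0,"ax":0,"ay":0,"az":0},
    {"gripper":1,"x":0,"y":0,"z":0,"ax":0,"ay":0,"az":0},
  ],
)

```text
clock: 33.38
position: [633.5, 219.3, 94.8]
ee_rot: [0.945, -0.328, -0.0, 0.004]
contact_force: [-0.5, -0.2, 2.3]
gripper_width: 17.3
grasp_force: 58.7
```

send_rows(
  targets=[
    {"gripper":1,"x":0,"y":0,"z":-1,"ax":0,"ay":0,"az":0},
    {"gripper":1,"x":0,"y":0,"z":-2.2,"ax":0,"ay":0,"az":0},
    {"gripper":1,"x":0,"y":0,"z":-2.8,"ax":0,"ay":0,"az":0},
    {"gripper":1,"x":0,"y":0,"z":-2.6,"ax":0,"ay":0,"az":0},
    {"gripper":1,"x":0,"y":0,"z":0,"ax":0,"ay":0,"az":0},
  ],
)

```text
clock: 33.8
position: [636.5, 220.8, 187.7]
ee_rot: [0.945, -0.327, 0.004, 0.001]
contact_force: [0.5, 0.7, 1.6]
gripper_width: 17.7
grasp_force: 59.4
```

Run:
```python
from h import *
p,w=carrier("top",near=(427,0))
plan(((416.7,-65.7,172),-99),step=38)
```

```text
top tab [4.27e+02 1.00e-01] [45.7  9.9] -9.2 plate [426.9   0. ] [164.1  40.2] -9.1 z 42.3
-67 [416.3 -66. ] -37 [421.1 -36.4] 37 [432.9  36.6] 67 [437.7  66.2] 
at [635.1 220.5 184.8] yaw -38.3 j [ 0.58  0.5   0.07  0.01 -1.14  0.32] t 33.9 w 17.4 F [-0.1  0.1  0.1]
[0.06, 3.6, 0.14, -0.0, -0.0, 6.1]
[0.44, 3.57, 0.14, -0.0, -0.0, 6.1]
[0.81, 3.51, 0.14, -0.0, -0.0, 6.1]
[1.18, 3.4, 0.14, -0.0, -0.0, 6.1]
[1.53, 3.26, 0.14, -0.0, -0.0, 6.1]
[1.87, 3.08, 0.13, -0.0, -0.0, 6.1]
[2.18, 2.86, 0.13, -0.0, -0.0, 6.1]
[2.47, 2.61, 0.13, -0.0, -0.0, 6.1]
[2.74, 2.34, 0.13, -0.0, -0.0, 6.1]
[2.97, 2.04, 0.13, -0.0, -0.0, 6.1]
--
```

send_rows(
  targets=[
    {"gripper":1,"x":0.06,"y":3.6,"z":0.1,"ax":0,"ay":0,"az":6.1},
    {"gripper":1,"x":0.44,"y":3.57,"z":0.1,"ax":0,"ay":0,"az":6.1},
    {"gripper":1,"x":0.8,"y":3.5,"z":0.1,"ax":0,"ay":0,"az":6.1},
    {"gripper":1,"x":1.2,"y":3.4,"z":0.1,"ax":0,"ay":0,"az":6.1},
    {"gripper":1,"x":1.5,"y":3.25,"z":0.1,"ax":0,"ay":0,"az":6.1},
  ],
)

```text
clock: 34.27
position: [522.1, 75.6, 176.1]
ee_rot: [0.824, -0.567, -0.0, 0.005]
contact_force: [-0.3, 0.0, 1.1]
gripper_width: 17.6
grasp_force: 59.4
```

send_rows(
  targets=[
    {"gripper":1,"x":1.87,"y":3.1,"z":0.1,"ax":0,"ay":0,"az":6.1},
    {"gripper":1,"x":2.2,"y":2.85,"z":0.1,"ax":0,"ay":0,"az":6.1},
    {"gripper":1,"x":2.5,"y":2.6,"z":0.1,"ax":0,"ay":0,"az":6.1},
    {"gripper":1,"x":2.75,"y":2.3,"z":0.1,"ax":0,"ay":0,"az":6.1},
    {"gripper":1,"x":2.95,"y":2,"z":0.1,"ax":0,"ay":0,"az":6.1},
  ],
)

```text
clock: 34.68
position: [413.1, -67.3, 172.9]
ee_rot: [-0.646, 0.764, -0.001, -0.005]
contact_force: [0.3, 0.3, 0.3]
gripper_width: 18.2
grasp_force: 59.4
```

send_rows(
  targets=[
    {"gripper":1,"x":0,"y":0,"z":1.5,"ax":0,"ay":0,"az":0},
    {"gripper":1,"x":0,"y":0,"z":2,"ax":0,"ay":0,"az":0},
    {"gripper":1,"x":0,"y":0,"z":2,"ax":0,"ay":0,"az":0},
    {"gripper":1,"x":0,"y":0,"z":1.5,"ax":0,"ay":0,"az":0},
    {"gripper":1,"x":0,"y":0,"z":0,"ax":0,"ay":0,"az":0},
  ],
)

```text
clock: 35.1
position: [411.9, -67.2, 100.5]
ee_rot: [-0.647, 0.762, 0.001, -0.007]
contact_force: [-0.7, -0.7, -0.1]
gripper_width: 17.6
grasp_force: 59.4
```

send_rows(
  targets=[
    {"gripper":1,"x":0,"y":0,"z":0,"ax":0,"ay":0,"az":0},
    {"gripper":1,"x":0,"y":0,"z":0,"ax":0,"ay":0,"az":0},
    {"gripper":1,"x":0,"y":0,"z":0,"ax":0,"ay":0,"az":0},
  ],
)

```text
clock: 35.35
position: [415.8, -66.3, 104.3]
ee_rot: [-0.648, 0.762, -0.002, -0.003]
contact_force: [0.1, 0.3, 1.0]
gripper_width: 17.4
grasp_force: 59.4
```

Run:
```python
from h import *
p,w=grab("wrist");cv2.imwrite("pics/w6.png",p[:,:,::-1])
q=w[sel(w,(380,460),(-100,0),(36,48))];print(len(q),*rect(q))
plan(((416.7,-65.7,75),-99),step=8)
```

```text
1966 [420.7 -39.5] [82.7 39.9] 81.2
at [415.8 -66.3 104.4] yaw -99.3 j [ 0.24  0.19 -0.65  0.01 -0.73 -0.41] t 35.4 w 17.6 F [ 0.6 -0.7  1.1]
[-0.02, -0.02, 0.73, 0.0, -0.1, -0.1]
[-0.02, -0.02, 0.73, 0.0, -0.1, -0.1]
[-0.02, -0.02, 0.73, 0.0, -0.1, -0.1]
[-0.02, -0.02, 0.73, 0.0, -0.1, -0.1]
--
```

View pics/w6.png

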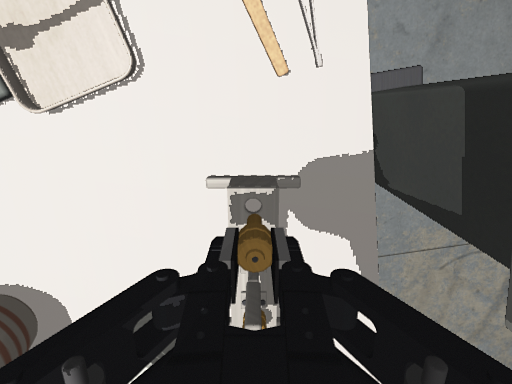

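send_rows(
  targets=[
    {"gripper":1,"x":-0.02,"y":-0.02,"z":0.73,"ax":0,"ay":0,"az":0},
    {"gripper":1,"x":-0.02,"y":-0.02,"z":0.73,"ax":0,"ay":0,"az":0},
    {"gripper":1,"x":-0.02,"y":-0.02,"z":0.7,"ax":0,"ay":0,"az":0},
    {"gripper":1,"x":0,"y":0,"z":0.4,"ax":0,"ay":0,"az":0},
    {"gripper":1,"x":0,"y":0,"z":0,"ax":0,"ay":0,"az":0},
  ],
)

```text
clock: 35.82
position: [414.8, -66.3, 76.5]
ee_rot: [-0.648, 0.762, -0.001, -0.005]
contact_force: [0.3, -0.3, -0.2]
gripper_width: 17.7
grasp_force: 59.4
```

send_rows(
  targets=[
    {"gripper":1,"x":0,"y":0,"z":0,"ax":0,"ay":0,"az":0},
    {"gripper":1,"x":0,"y":0,"z":0,"ax":0,"ay":0,"az":0},
    {"gripper":1,"x":0,"y":0,"z":0,"ax":0,"ay":0,"az":0},
  ],
)

```text
clock: 36.07
position: [416.0, -66.1, 78.0]
ee_rot: [-0.648, 0.762, -0.002, -0.004]
contact_force: [0.3, 0.1, -0.2]
gripper_width: 17.6
grasp_force: 59.4
```

Run:
```python
from h import *
print(pix("wrist",253,205.5,42))
plan(((416.5,-65.8,75),-99),((416.5,-65.8,48.5),-99),step=7)
```

```text
[416.4 -66.3  42. ]
at [416.  -66.1  78. ] yaw -99.3 j [ 0.24  0.24 -0.68  0.01 -0.66 -0.41] t 36.1 w 17.6 F [ 0.3  0.1 -0.2]
[-0.04, -0.04, 0.3, 0.1, -0.5, -0.3]
--
[0.0, 0.0, 0.66, -0.0, 0.0, 0.0]
[0.0, 0.0, 0.66, -0.0, 0.0, -0.0]
[0.0, 0.0, 0.66, -0.0, 0.0, 0.0]
[0.0, 0.0, 0.66, -0.0, 0.0, 0.0]
--
```

Aligned within 0.5 mm of the bore; insert.

send_rows(
  targets=[
    {"gripper":1,"x":0,"y":-0.04,"z":0.5,"ax":0,"ay":0,"az":0},
    {"gripper":1,"x":0,"y":0,"z":0.5,"ax":0,"ay":0,"az":0},
    {"gripper":1,"x":0,"y":0,"z":0.6,"ax":0,"ay":0,"az":0},
    {"gripper":1,"x":0,"y":0,"z":0.6,"ax":0,"ay":0,"az":0},
    {"gripper":1,"x":0,"y":0,"z":0.5,"ax":0,"ay":0,"az":0},
  ],
)

```text
clock: 36.48
position: [416.7, -66.1, 50.3]
ee_rot: [-0.648, 0.762, -0.002, -0.003]
contact_force: [1.0, 2.6, 2.1]
gripper_width: 17.4
grasp_force: 59.6
```

send_rows(
  targets=[
    {"gripper":1,"x":0,"y":0,"z":0,"ax":0,"ay":0,"az":0},
    {"gripper":1,"x":0,"y":0,"z":0,"ax":0,"ay":0,"az":0},
    {"gripper":1,"x":0,"y":0,"z":0,"ax":0,"ay":0,"az":0},
    {"gripper":1,"x":0,"y":0,"z":0,"ax":0,"ay":0,"az":0},
  ],
)

```text
clock: 36.82
position: [416.1, -66.4, 50.8]
ee_rot: [-0.648, 0.762, -0.002, -0.004]
contact_force: [2.6, 2.4, -1.9]
gripper_width: 17.3
grasp_force: 59.4
```

send_rows(
  targets=[
    {"gripper":1,"x":0,"y":-0.03,"z":0.25,"ax":0,"ay":0,"az":0},
    {"gripper":1,"x":0,"y":0,"z":0,"ax":0,"ay":0,"az":0},
    {"gripper":1,"x":0,"y":0,"z":0,"ax":0,"ay":0,"az":0},
    {"gripper":0.06,"x":0,"y":0,"z":0,"ax":0,"ay":0,"az":0},
    {"gripper":0.06,"x":0,"y":0,"z":0,"ax":0,"ay":0,"az":0},
  ],
)

```text
clock: 37.23
position: [415.5, -66.9, 48.2]
ee_rot: [-0.648, 0.762, -0.001, -0.005]
contact_force: [0.5, 0.1, 0.3]
gripper_width: 39.7
grasp_force: 0.0
```

send_rows(
  targets=[
    {"gripper":0.06,"x":0,"y":0,"z":0,"ax":0,"ay":0,"az":0},
    {"gripper":0.06,"x":0,"y":0,"z":-0.5,"ax":0,"ay":0,"az":0},
    {"gripper":0.06,"x":0,"y":0,"z":-2,"ax":0,"ay":0,"az":0},
    {"gripper":0.06,"x":0,"y":0,"z":-3,"ax":0,"ay":0,"az":0},
    {"gripper":0.06,"x":0,"y":0,"z":-3,"ax":0,"ay":0,"az":0},
  ],
)

```text
clock: 37.65
position: [415.6, -66.2, 134.1]
ee_rot: [-0.648, 0.762, -0.001, -0.005]
contact_force: [0.5, 0.6, -0.1]
gripper_width: 40.1
grasp_force: 0.0
```

send_rows(
  targets=[
    {"gripper":0.06,"x":-2,"y":0,"z":-3,"ax":0,"ay":0,"az":0},
    {"gripper":0.06,"x":-3,"y":0,"z":-1,"ax":0,"ay":0,"az":0},
    {"gripper":0.06,"x":-3,"y":0,"z":0,"ax":0,"ay":0,"az":0},
    {"gripper":0.06,"x":0,"y":0,"z":0,"ax":0,"ay":0,"az":0},
    {"gripper":0.06,"x":0,"y":0,"z":0,"ax":0,"ay":0,"az":0},
  ],
)

```text
clock: 38.07
position: [429.6, 14.3, 173.1]
ee_rot: [-0.648, 0.761, -0.002, -0.004]
contact_force: [0.4, -0.4, 0.2]
gripper_width: 40.5
grasp_force: 0.0
```

Run:
```python
from h import *
p,w=carrier("wrist",near=(427,0));cv2.imwrite("pics/w7.png",p[:,:,::-1])
for c in((416.4,-66),(421.1,-36.4),(432.9,36.6),(437.7,66.2)):
    q=w[sel(w,(c[0]-13,c[0]+13),(c[1]-13,c[1]+13),(53,80))];print(len(q),q.mean(0).round(1))
plan(((427.1,0.2,130),-99),((427.1,0.2,95),-99))
```

```text
wrist tab [426.8   0.6] [46.   9.5] -9.4 plate [426.8   0.8] [163.5  40.1] -9.2 z 40.9
-67 [415.9 -65.5] -37 [420.8 -35.9] 37 [432.8  37.1] 67 [437.7  66.7] 
441 [415.7 -66.8  63. ]
408 [419.7 -37.   62.9]
99 [430.3  34.9  61.3]
347 [436.4  63.5  61.9]
at [429.2  13.5 172.7] yaw -99.2 j [ 0.42  0.11 -0.53  0.01 -0.94 -0.58] t 38.1 w 40.3 F [-0.4 -0.2 -0.1]
[0.65, -0.01, 2.14, 0.1, -0.2, -0.1]
[0.66, -0.01, 2.14, 0.1, -0.2, -0.1]
--
[0.0, 0.0, 1.75, -0.0, 0.0, 0.0]
[0.0, 0.0, 1.75, -0.0, 0.0, 0.0]
--
```

View pics/w7.png

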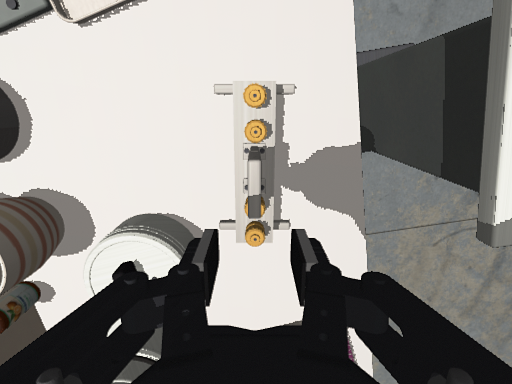

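send_rows(
  targets=[
    {"gripper":0.06,"x":0.65,"y":0,"z":2.1,"ax":0,"ay":-0.2,"az":0},
    {"gripper":0.06,"x":0.65,"y":0,"z":2.1,"ax":0,"ay":-0.2,"az":0},
    {"gripper":0.06,"x":0,"y":0,"z":1.2,"ax":0,"ay":0,"az":0},
    {"gripper":0.06,"x":0,"y":0,"z":1.2,"ax":0,"ay":0,"az":0},
    {"gripper":0.06,"x":0,"y":0,"z":0.8,"ax":0,"ay":0,"az":0},
  ],
)

```text
clock: 38.53
position: [426.1, -1.2, 97.3]
ee_rot: [-0.647, 0.763, 0.001, -0.003]
contact_force: [0.8, 0.4, -0.2]
gripper_width: 40.1
grasp_force: 0.0
```

send_rows(
  targets=[
    {"gripper":0.06,"x":0,"y":0,"z":0,"ax":0,"ay":0,"az":0},
    {"gripper":0.06,"x":0,"y":0,"z":0,"ax":0,"ay":0,"az":0},
    {"gripper":0.06,"x":0,"y":0,"z":0,"ax":0,"ay":0,"az":0},
    {"gripper":0.06,"x":0,"y":0,"z":0,"ax":0,"ay":0,"az":0},
  ],
)

```text
clock: 38.87
position: [427.9, 0.3, 99.5]
ee_rot: [-0.648, 0.762, 0.0, -0.001]
contact_force: [0.1, 0.1, -0.6]
gripper_width: 40.0
grasp_force: 0.0
```

Run:
```python
from h import *
plan(((427.1,0.3,93),-99.1))
```

```text
at [4.279e+02 3.000e-01 9.950e+01] yaw -99.3 j [ 0.38  0.21 -0.64 -0.   -0.73 -0.55] t 38.9 w 40.0 F [ 0.1  0.1 -0.6]
[0.02, 0.08, 0.65, 0.1, -0.0, -0.2]
--
```

send_rows(
  targets=[
    {"gripper":0.06,"x":0,"y":0.08,"z":0.65,"ax":0,"ay":0,"az":0},
    {"gripper":0.06,"x":0,"y":0,"z":0,"ax":0,"ay":0,"az":0},
    {"gripper":1,"x":0,"y":0,"z":0,"ax":0,"ay":0,"az":0},
    {"gripper":1,"x":0,"y":0,"z":0,"ax":0,"ay":0,"az":0},
    {"gripper":1,"x":0,"y":0,"z":0,"ax":0,"ay":0,"az":0},
  ],
)

```text
clock: 39.28
position: [426.8, 0.6, 92.4]
ee_rot: [-0.648, 0.762, 0.0, -0.001]
contact_force: [0.1, 2.0, -0.0]
gripper_width: 9.1
grasp_force: 61.1
```

send_rows(
  targets=[
    {"gripper":1,"x":0,"y":0,"z":0,"ax":0,"ay":0,"az":0},
    {"gripper":1,"x":0,"y":0,"z":0,"ax":0,"ay":0,"az":0},
    {"gripper":1,"x":0,"y":0,"z":0,"ax":0,"ay":0,"az":0},
    {"gripper":1,"x":0,"y":0,"z":0,"ax":0,"ay":0,"az":0},
  ],
)

```text
clock: 39.62
position: [426.8, 0.6, 92.4]
ee_rot: [-0.648, 0.762, 0.0, -0.001]
contact_force: [0.3, 0.9, -0.3]
gripper_width: 8.8
grasp_force: 61.1
```

Run:
```python
from h import *
p,w=grab("top")
q=w[sel(w,(500,612),(-280,-200),(125,155))]
l=cv2.fitLine(q[:,:2].astype(np.float32),cv2.DIST_HUBER,0,.01,.01).ravel()
t=w[sel(w,(400,620),(-400,-120),(9,20))];
print(l[:2],np.degrees(np.arctan2(l[1],l[0])),l[2:])
u=l[:2]*np.sign(l[0]);e=(q[:,:2]-l[2:])@u
for a in range(-70,60,6):
    m=(e>=a)&(e<a+6)
    if m.any(): print(a,np.percentile(q[m],90,axis=0)[2].round(1),np.median(q[m],axis=0).round(1),m.sum())
print(l[2:]+u*e.min())
m=sel(w,(600,650),(-250,-210),(151,170));print(q.shape,*rect(w[m]),m.sum())
plan(((427,0.3,180),-99.1))
```

```text
[0.9811565  0.19321454] 11.140441 [ 565.02484 -241.0349 ]
-52 149.0 [ 517.8 -251.   148.1] 5
-46 150.9 [ 522.  -249.3  148.1] 11
-40 149.2 [ 528.2 -247.3  147.4] 9
-34 144.3 [ 534.5 -246.9  142.3] 10
-28 140.0 [ 540.2 -245.8  138.6] 10
-22 139.9 [ 546.4 -244.9  138.8] 10
-16 140.0 [ 552.6 -243.7  138.8] 10
-10 138.7 [ 558.  -242.5  137.9] 9
-4 140.0 [ 564.3 -241.1  139. ] 12
2 145.2 [ 570.1 -240.2  142. ] 12
8 149.1 [ 575.6 -239.4  148.1] 12
14 150.8 [ 581.6 -237.7  149.2] 9
20 149.5 [ 587.4 -236.3  148.2] 10
26 151.1 [ 594.  -235.8  148.7] 11
32 149.7 [ 599.2 -234.5  148.6] 9
38 150.9 [ 604.8 -232.9  148.9] 10
44 149.4 [ 611.1 -231.7  147.9] 8
[ 517.32481517 -250.42823842]
(167, 3) [ 623.1 -229.4] [34.2 17. ] 25.1 77
at [426.8   0.6  92.4] yaw -99.3 j [ 0.38  0.22 -0.65 -0.   -0.71 -0.55] t 39.7 w 8.9 F [0.2 1.5 0. ]
[0.01, -0.0, -2.92, 0.0, -0.0, -0.1]
[0.01, -0.0, -2.92, 0.0, -0.0, -0.1]
[0.01, -0.01, -2.92, 0.0, -0.0, -0.1]
--
```

send_rows(
  targets=[
    {"gripper":1,"x":0,"y":0,"z":-0.3,"ax":0,"ay":0,"az":0},
    {"gripper":1,"x":0,"y":0,"z":-0.6,"ax":0,"ay":0,"az":0},
    {"gripper":1,"x":0,"y":0,"z":-0.9,"ax":0,"ay":0,"az":0},
    {"gripper":1,"x":0,"y":0,"z":-1.2,"ax":0,"ay":0,"az":0},
    {"gripper":1,"x":0,"y":0,"z":-1.3,"ax":0,"ay":0,"az":0},
  ],
)

```text
clock: 40.08
position: [425.1, -0.1, 134.9]
ee_rot: [-0.647, 0.762, 0.001, -0.003]
contact_force: [0.2, 0.4, -6.4]
gripper_width: 8.6
grasp_force: 60.2
```

send_rows(
  targets=[
    {"gripper":1,"x":0,"y":0,"z":-1.3,"ax":0,"ay":0,"az":0},
    {"gripper":1,"x":0,"y":0,"z":-1.2,"ax":0,"ay":0,"az":0},
    {"gripper":1,"x":0,"y":0,"z":-1,"ax":0,"ay":0,"az":0},
    {"gripper":1,"x":0,"y":0,"z":-0.8,"ax":0,"ay":0,"az":0},
    {"gripper":1,"x":0,"y":0,"z":-0.4,"ax":0,"ay":0,"az":0},
  ],
)

```text
clock: 40.5
position: [426.4, 0.3, 182.9]
ee_rot: [-0.647, 0.762, 0.001, -0.001]
contact_force: [-0.1, 0.1, -6.4]
gripper_width: 8.7
grasp_force: 60.2
```

send_rows(
  targets=[
    {"gripper":1,"x":0,"y":0,"z":0,"ax":0,"ay":0,"az":0},
    {"gripper":1,"x":0,"y":0,"z":0,"ax":0,"ay":0,"az":0},
  ],
)

```text
clock: 40.67
position: [426.2, 0.4, 181.8]
ee_rot: [-0.647, 0.762, 0.001, -0.002]
contact_force: [0.8, 0.0, -7.3]
gripper_width: 9.4
grasp_force: 60.2
```

Run:
```python
from h import *
plan(((464.7,-261,178),-78.8),step=14)
```

```text
at [4.262e+02 4.000e-01 1.818e+02] yaw -99.3 j [ 0.38  0.09 -0.52 -0.   -0.96 -0.55] t 40.7 w 9.4 F [ 0.8  0.  -7.3]
[1.32, -0.42, 0.02, 0.0, -0.0, -1.1]
[1.33, -0.4, 0.02, 0.0, -0.0, -1.1]
[1.34, -0.37, 0.02, 0.0, -0.0, -1.1]
[1.35, -0.35, 0.02, 0.0, -0.0, -1.1]
[1.35, -0.32, 0.02, 0.0, -0.0, -1.1]
[1.36, -0.3, 0.02, 0.0, -0.0, -1.1]
[1.36, -0.27, 0.02, 0.0, -0.0, -1.1]
[1.37, -0.24, 0.02, 0.0, -0.0, -1.1]
[1.37, -0.22, 0.02, 0.0, -0.0, -1.1]
[1.38, -0.19, 0.02, 0.0, -0.0, -1.1]
[1.38, -0.17, 0.02, 0.0, -0.0, -1.1]
[1.38, -0.14, 0.02, 0.0, -0.0, -1.1]
[1.39, -0.11, 0.02, 0.0, -0.0, -1.1]
[1.39, -0.09, 0.02, 0.0, -0.0, -1.1]
[1.39, -0.06, 0.02, 0.0, -0.0, -1.1]
[1.39, -0.04, 0.02, 0.0, -0.0, -1.1]
[1.39, -0.01, 0.02, 0.0, -0.0, -1.1]
[1.39, 0.02, 0.02, 0.0, -0.0, -1.1]
[1.39, 0.04, 0.02, 0.0, -0.0, -1.1]
--
```

send_rows(
  targets=[
    {"gripper":1,"x":0.4,"y":-0.1,"z":0,"ax":0,"ay":0,"az":-0.5},
    {"gripper":1,"x":0.9,"y":-0.3,"z":0,"ax":0,"ay":0,"az":-1.1},
    {"gripper":1,"x":1.3,"y":-0.4,"z":0.02,"ax":0,"ay":0,"az":-1.1},
    {"gripper":1,"x":1.35,"y":-0.38,"z":0.02,"ax":0,"ay":0,"az":-1.1},
    {"gripper":1,"x":1.35,"y":-0.36,"z":0.02,"ax":0,"ay":0,"az":-1.1},
  ],
)

```text
clock: 41.08
position: [435.0, -54.8, 180.8]
ee_rot: [-0.68, 0.733, 0.001, -0.002]
contact_force: [-0.9, -0.8, -5.8]
gripper_width: 8.6
grasp_force: 60.2
```

send_rows(
  targets=[
    {"gripper":1,"x":1.35,"y":-0.33,"z":0.02,"ax":0,"ay":0,"az":-1.1},
    {"gripper":1,"x":1.35,"y":-0.3,"z":0.02,"ax":0,"ay":0,"az":-1.1},
    {"gripper":1,"x":1.36,"y":-0.27,"z":0.02,"ax":0,"ay":0,"az":-1.1},
    {"gripper":1,"x":1.37,"y":-0.24,"z":0.02,"ax":0,"ay":0,"az":-1.1},
    {"gripper":1,"x":1.37,"y":-0.22,"z":0.02,"ax":0,"ay":0,"az":-1.1},
  ],
)

```text
clock: 41.5
position: [445.9, -123.5, 179.7]
ee_rot: [0.714, -0.7, -0.001, 0.002]
contact_force: [0.5, 0.2, -5.5]
gripper_width: 9.0
grasp_force: 60.2
```

send_rows(
  targets=[
    {"gripper":1,"x":1.38,"y":-0.19,"z":0.02,"ax":0,"ay":0,"az":-1.1},
    {"gripper":1,"x":1.38,"y":-0.17,"z":0.02,"ax":0,"ay":0,"az":-1.1},
    {"gripper":1,"x":1.38,"y":-0.14,"z":0.02,"ax":0,"ay":0,"az":-1.1},
    {"gripper":1,"x":1.39,"y":-0.11,"z":0.02,"ax":0,"ay":0,"az":-1.1},
    {"gripper":1,"x":1.39,"y":-0.09,"z":0.02,"ax":0,"ay":0,"az":-1.1},
  ],
)

```text
clock: 41.92
position: [456.8, -192.1, 178.6]
ee_rot: [0.747, -0.665, -0.002, 0.002]
contact_force: [0.1, -0.1, -5.9]
gripper_width: 8.9
grasp_force: 60.2
```

send_rows(
  targets=[
    {"gripper":1,"x":1.39,"y":-0.06,"z":0.02,"ax":0,"ay":0,"az":-1.1},
    {"gripper":1,"x":1.39,"y":0,"z":0.02,"ax":0,"ay":0,"az":-1.1},
    {"gripper":1,"x":1.3,"y":0,"z":0.02,"ax":0,"ay":0,"az":-1.1},
    {"gripper":1,"x":0.9,"y":0,"z":0,"ax":0,"ay":0,"az":-0.8},
    {"gripper":1,"x":0.5,"y":0,"z":0,"ax":0,"ay":0,"az":0},
  ],
)

```text
clock: 42.33
position: [465.5, -246.5, 177.9]
ee_rot: [0.77, -0.638, -0.002, 0.002]
contact_force: [-0.1, -0.1, -7.2]
gripper_width: 8.8
grasp_force: 60.2
```

send_rows(
  targets=[
    {"gripper":1,"x":0.2,"y":0,"z":0,"ax":0,"ay":0,"az":0},
    {"gripper":1,"x":0,"y":0,"z":0,"ax":0,"ay":0,"az":0},
    {"gripper":1,"x":0,"y":0,"z":0,"ax":0,"ay":0,"az":0},
    {"gripper":1,"x":0,"y":0,"z":0,"ax":0,"ay":0,"az":0},
  ],
)

```text
clock: 42.67
position: [466.2, -246.9, 179.0]
ee_rot: [0.77, -0.638, -0.001, 0.001]
contact_force: [-0.9, 0.1, -6.3]
gripper_width: 8.9
grasp_force: 60.2
```

Run:
```python
from h import *
p,w=grab("wrist");p2,w2=grab("scene")
cv2.imwrite("pics/w8.png",np.vstack([p[:,:,::-1],p2[150:330,200:456,::-1].repeat(2,0).repeat(2,1)])[:600])
q=w2[sel(w2,(400,540),(-360,-150),(80,200))]
t=w2[sel(w2,(430,500),(-300,-220),(185,215))]; print(len(t),*(rect(t) if len(t)>5 else []))
plan(((499,-254.3,175.4),-78.8),((553,-243.6,175.4),-78.8),step=10)
```

```text
152 [ 462.3 -248.5] [32.  39.4] 55.4
at [ 466.3 -246.9  179.2] yaw -79.2 j [-0.18  0.27 -0.31  0.   -1.    0.37] t 42.8 w 8.7 F [ 0.1 -0.3 -5.5]
[0.33, -0.77, 0.09, 0.0, -0.0, -0.1]
[0.34, -0.77, 0.09, 0.0, -0.0, -0.1]
[0.34, -0.77, 0.09, 0.0, -0.0, -0.1]
[0.34, -0.77, 0.09, 0.0, -0.0, -0.1]
--
[-0.0, -0.92, 0.0, -0.0, -0.0, -0.0]
[-0.0, -0.92, 0.0, -0.0, -0.0, 0.0]
[-0.0, -0.92, 0.0, -0.0, -0.0, -0.0]
[-0.0, -0.92, 0.0, -0.0, -0.0, 0.0]
[-0.0, -0.92, 0.0, -0.0, -0.0, 0.0]
[-0.0, -0.92, 0.0, -0.0, -0.0, 0.0]
--
```

View pics/w8.png

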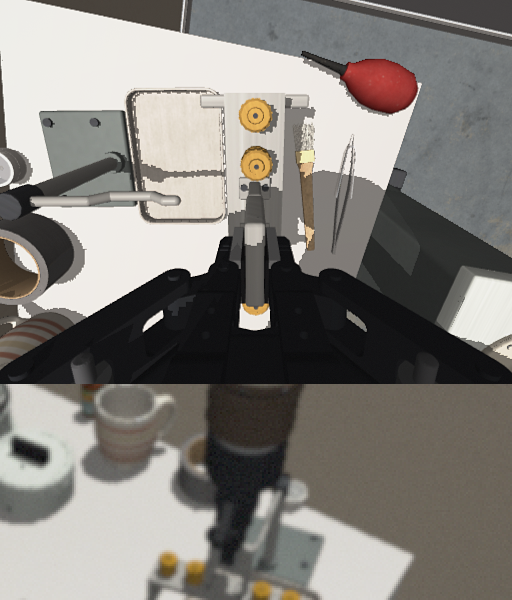

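Run:
```python
from h import *
p,w=load("wrist")
q=w[sel(w,(505,612),(-275,-205),(120,160))]
l=cv2.fitLine(q[:,:2].astype(np.float32),cv2.DIST_HUBER,0,.01,.01).ravel();u=l[:2]*np.sign(l[0])
e=(q[:,:2]-l[2:])@u
print(np.degrees(np.arctan2(u[1],u[0])),'at x=553 y=',l[3]+(553-l[2])*u[1]/u[0],'end',l[2:]+u*e.min(),len(q))
for a in np.arange(e.min(),e.max(),6):
    m=(e>=a)&(e<a+6);print(round(a-e.min()),np.percentile(q[m][:,2],95).round(1),np.median(q[m],axis=0).round(1),m.sum())
b=w[sel(w,(430,500),(-350,-262),(118,140))]
A=np.c_[b[:,:2]-[466,-247],np.ones(len(b))];c=np.linalg.lstsq(A,b[:,2],rcond=None)[0];print('plate slope',c,*rect(b),len(b))
```

```text
11.5181465 at x=553 y= -244.88255 end [ 516.64871225 -252.29029349] 1653
0 148.5 [ 519.3 -251.2  146.9] 97
6 148.4 [ 525.3 -250.3  146.9] 92
12 146.8 [ 531.3 -249.8  143.4] 75
18 140.8 [ 537.3 -248.5  138. ] 66
24 138.4 [ 543.  -246.7  136.9] 89
30 138.3 [ 549.  -245.6  137. ] 90
36 138.3 [ 554.8 -244.6  137.1] 86
42 138.3 [ 560.8 -243.7  136.9] 81
48 141.3 [ 566.8 -242.2  138.1] 123
54 147.2 [ 572.6 -240.9  143.4] 145
60 148.3 [ 578.5 -239.9  146.8] 106
66 148.3 [ 584.3 -238.5  146.9] 103
72 148.3 [ 590.1 -237.6  147.1] 98
78 148.1 [ 595.9 -236.5  147. ] 101
84 148.1 [ 602.  -235.7  146.9] 101
90 148.3 [ 607.8 -234.3  147. ] 100
96 154.8 [ 611.5 -231.3  149.7] 100
plate slope [-6.26581292e-03  2.60281455e-02  1.29015631e+02] [ 474.2 -292.8] [40.1 69.3] 10.8 3907
```

send_rows(
  targets=[
    {"gripper":1,"x":0.3,"y":0,"z":0,"ax":0,"ay":0,"az":-0.2},
    {"gripper":1,"x":0.6,"y":0,"z":0.1,"ax":0,"ay":0,"az":-0.3},
    {"gripper":1,"x":0.4,"y":0.1,"z":0.1,"ax":0,"ay":0,"az":0},
    {"gripper":1,"x":0.2,"y":0.1,"z":0.1,"ax":0,"ay":0,"az":0},
    {"gripper":1,"x":0,"y":0,"z":0,"ax":0,"ay":0,"az":0},
  ],
)

```text
clock: 43.18
position: [466.9, -263.0, 175.7]
ee_rot: [0.773, -0.635, -0.001, 0.001]
contact_force: [-0.3, -0.1, -5.8]
gripper_width: 8.7
grasp_force: 60.2
```

send_rows(
  targets=[
    {"gripper":1,"x":0,"y":0,"z":0,"ax":0,"ay":0,"az":0},
    {"gripper":1,"x":0,"y":0,"z":0,"ax":0,"ay":0,"az":0},
    {"gripper":1,"x":0,"y":0,"z":0,"ax":0,"ay":0,"az":0},
  ],
)

```text
clock: 43.43
position: [467.3, -262.4, 176.2]
ee_rot: [0.773, -0.635, -0.001, 0.001]
contact_force: [-0.8, 0.4, -5.6]
gripper_width: 8.6
grasp_force: 60.2
```

Run:
```python
from h import *
plan(((552.5,-244.4,175.4),-78.7),step=8)
```

```text
at [ 467.3 -262.4  176.2] yaw -78.8 j [-0.21  0.28 -0.29  0.   -1.    0.4 ] t 43.4 w 8.6 F [-0.8  0.4 -5.6]
[-0.01, -0.79, 0.01, 0.0, -0.0, -0.0]
[-0.01, -0.79, 0.01, 0.0, -0.0, -0.0]
[-0.01, -0.79, 0.01, 0.0, -0.0, -0.0]
[-0.01, -0.79, 0.01, 0.0, -0.0, -0.0]
[-0.01, -0.79, 0.01, 0.0, -0.0, -0.0]
[-0.01, -0.79, 0.01, 0.0, -0.0, -0.0]
[-0.01, -0.79, 0.01, 0.0, -0.0, -0.0]
[-0.01, -0.79, 0.01, 0.0, -0.0, -0.0]
[-0.01, -0.79, 0.01, 0.0, -0.0, -0.0]
[-0.01, -0.79, 0.01, 0.0, -0.0, -0.0]
[-0.01, -0.79, 0.01, 0.0, -0.0, -0.0]
--
```

Forward in two stages, checking midway.

send_rows(
  targets=[
    {"gripper":1,"x":0,"y":-0.3,"z":0,"ax":0,"ay":0,"az":0},
    {"gripper":1,"x":0,"y":-0.6,"z":0,"ax":0,"ay":0,"az":0},
    {"gripper":1,"x":0,"y":-0.8,"z":0,"ax":0,"ay":0,"az":0},
    {"gripper":1,"x":0,"y":-0.8,"z":0,"ax":0,"ay":0,"az":0},
    {"gripper":1,"x":0,"y":-0.8,"z":0,"ax":0,"ay":0,"az":0},
  ],
)

```text
clock: 43.85
position: [500.9, -255.8, 176.1]
ee_rot: [0.773, -0.634, -0.0, 0.001]
contact_force: [-0.7, 0.5, -5.1]
gripper_width: 8.5
grasp_force: 60.2
```

send_rows(
  targets=[
    {"gripper":1,"x":0,"y":-0.8,"z":0,"ax":0,"ay":0,"az":0},
    {"gripper":1,"x":0,"y":-0.6,"z":0,"ax":0,"ay":0,"az":0},
    {"gripper":1,"x":0,"y":-0.3,"z":0,"ax":0,"ay":0,"az":0},
    {"gripper":1,"x":0,"y":0,"z":0,"ax":0,"ay":0,"az":0},
    {"gripper":1,"x":0,"y":0,"z":0,"ax":0,"ay":0,"az":0},
  ],
)

```text
clock: 44.27
position: [516.2, -252.6, 175.7]
ee_rot: [0.773, -0.635, -0.001, 0.001]
contact_force: [-0.3, 0.5, -5.8]
gripper_width: 9.1
grasp_force: 60.3
```

Run:
```python
from h import *
p,w=grab("wrist")
b=w[sel(w,(470,570),(-350,-275),(115,140))]
A=np.c_[b[:,:2]-[517,-253],np.ones(len(b))];c=np.linalg.lstsq(A,b[:,2],rcond=None)[0];print('plate slope',c,*rect(b),len(b))
plan(((552.5,-244.4,175.4),-78.7),step=8)
```

```text
plate slope [-6.25105702e-03  1.51475912e-02  1.25155186e+02] [ 525.3 -302. ] [40.1 61.9] 11.2 3449
at [ 515.9 -252.7  175.8] yaw -78.8 j [-0.17  0.35 -0.2   0.   -1.03  0.37] t 44.3 w 8.9 F [-1.2  0.5 -6.2]
[-0.02, -0.75, 0.01, 0.0, 0.0, -0.0]
[-0.02, -0.75, 0.01, 0.0, 0.0, -0.0]
[-0.02, -0.75, 0.01, 0.0, 0.0, -0.0]
[-0.02, -0.75, 0.01, 0.0, 0.0, -0.0]
[-0.02, -0.75, 0.01, 0.0, 0.0, -0.0]
--
```

send_rows(
  targets=[
    {"gripper":1,"x":-0.02,"y":-0.4,"z":0,"ax":0,"ay":0,"az":0},
    {"gripper":1,"x":-0.02,"y":-0.8,"z":0,"ax":0,"ay":0,"az":0},
    {"gripper":1,"x":-0.02,"y":-0.8,"z":0,"ax":0,"ay":0,"az":0},
    {"gripper":1,"x":-0.02,"y":-0.8,"z":0,"ax":0,"ay":0,"az":0},
    {"gripper":1,"x":0,"y":-0.6,"z":0,"ax":0,"ay":0,"az":0},
  ],
)

```text
clock: 44.73
position: [550.9, -245.1, 175.9]
ee_rot: [0.773, -0.634, -0.0, 0.001]
contact_force: [-0.0, 0.4, -5.9]
gripper_width: 9.1
grasp_force: 60.2
```

send_rows(
  targets=[
    {"gripper":1,"x":0,"y":-0.35,"z":0,"ax":0,"ay":0,"az":0},
    {"gripper":1,"x":0,"y":0,"z":0,"ax":0,"ay":0,"az":0},
    {"gripper":1,"x":0,"y":0,"z":0,"ax":0,"ay":0,"az":0},
    {"gripper":1,"x":0,"y":0,"z":0,"ax":0,"ay":0,"az":0},
  ],
)

```text
clock: 45.07
position: [552.6, -244.6, 175.7]
ee_rot: [0.773, -0.635, -0.001, 0.001]
contact_force: [-0.5, 0.2, -6.5]
gripper_width: 8.7
grasp_force: 60.2
```

Lower 16 mm.

send_rows(
  targets=[
    {"gripper":1,"x":0,"y":0,"z":0.3,"ax":0,"ay":0,"az":0},
    {"gripper":1,"x":0,"y":0,"z":0.4,"ax":0,"ay":0,"az":0},
    {"gripper":1,"x":0,"y":0,"z":0.4,"ax":0,"ay":0,"az":0},
    {"gripper":1,"x":0,"y":0,"z":0.3,"ax":0,"ay":0,"az":0},
    {"gripper":1,"x":0,"y":0,"z":0.2,"ax":0,"ay":0,"az":0},
  ],
)

```text
clock: 45.48
position: [552.4, -244.6, 159.1]
ee_rot: [0.773, -0.635, -0.001, 0.001]
contact_force: [-1.0, 0.9, -5.7]
gripper_width: 8.6
grasp_force: 60.2
```

send_rows(
  targets=[
    {"gripper":1,"x":0,"y":0,"z":0,"ax":0,"ay":0,"az":0},
    {"gripper":1,"x":0,"y":0,"z":0,"ax":0,"ay":0,"az":0},
    {"gripper":1,"x":0,"y":0,"z":0,"ax":0,"ay":0,"az":0},
  ],
)

```text
clock: 45.73
position: [553.1, -244.7, 160.1]
ee_rot: [0.773, -0.635, -0.0, 0.001]
contact_force: [-0.2, 0.2, -4.6]
gripper_width: 8.9
grasp_force: 60.2
```

send_rows(
  targets=[
    {"gripper":1,"x":0,"y":0,"z":0.15,"ax":0,"ay":0,"az":0},
    {"gripper":1,"x":0,"y":0,"z":0.1,"ax":0,"ay":0,"az":0},
    {"gripper":1,"x":0,"y":0,"z":0,"ax":0,"ay":0,"az":0},
    {"gripper":1,"x":0,"y":0,"z":0,"ax":0,"ay":0,"az":0},
  ],
)

```text
clock: 46.07
position: [552.9, -244.6, 157.5]
ee_rot: [0.773, -0.635, -0.001, 0.001]
contact_force: [0.2, -0.5, -6.7]
gripper_width: 8.7
grasp_force: 60.2
```

send_rows(
  targets=[
    {"gripper":1,"x":0,"y":0,"z":0.1,"ax":0,"ay":0,"az":0},
    {"gripper":1,"x":0,"y":0,"z":0,"ax":0,"ay":0,"az":0},
    {"gripper":1,"x":0,"y":0,"z":0,"ax":0,"ay":0,"az":0},
  ],
)

```text
clock: 46.32
position: [553.0, -244.7, 157.2]
ee_rot: [0.773, -0.635, -0.0, 0.001]
contact_force: [-1.7, 1.3, -0.3]
gripper_width: 9.1
grasp_force: 61.0
```

send_rows(
  targets=[
    {"gripper":1,"x":0,"y":0,"z":0.05,"ax":0,"ay":0,"az":0},
    {"gripper":1,"x":0,"y":0,"z":0,"ax":0,"ay":0,"az":0},
    {"gripper":0.7,"x":0,"y":0,"z":0,"ax":0,"ay":0,"az":0},
    {"gripper":0.4,"x":0,"y":0,"z":0,"ax":0,"ay":0,"az":0},
    {"gripper":0.3,"x":0,"y":0,"z":0,"ax":0,"ay":0,"az":0},
  ],
)

```text
clock: 46.73
position: [553.7, -245.0, 156.3]
ee_rot: [0.773, -0.635, 0.0, 0.001]
contact_force: [-1.0, -0.0, 0.2]
gripper_width: 29.6
grasp_force: 0.0
```

send_rows(
  targets=[
    {"gripper":0.3,"x":0,"y":0,"z":0,"ax":0,"ay":0,"az":0},
    {"gripper":0.3,"x":0,"y":0,"z":-0.5,"ax":0,"ay":0,"az":0},
    {"gripper":0.3,"x":0,"y":0,"z":-1.5,"ax":0,"ay":0,"az":0},
    {"gripper":0.3,"x":0,"y":0,"z":-2.5,"ax":0,"ay":0,"az":0},
    {"gripper":0.3,"x":0,"y":0,"z":-3,"ax":0,"ay":0,"az":0},
  ],
)

```text
clock: 47.15
position: [552.3, -244.4, 230.3]
ee_rot: [0.773, -0.635, -0.002, 0.002]
contact_force: [-0.1, 0.6, 0.0]
gripper_width: 29.7
grasp_force: 0.0
```

send_rows(
  targets=[
    {"gripper":0.3,"x":-2,"y":2,"z":-2,"ax":0,"ay":0,"az":0},
    {"gripper":0.3,"x":-3,"y":2,"z":-1,"ax":0,"ay":0,"az":0},
    {"gripper":0.3,"x":-3,"y":2,"z":0,"ax":0,"ay":0,"az":0},
    {"gripper":0.3,"x":-3,"y":2,"z":0,"ax":0,"ay":0,"az":0},
    {"gripper":0.3,"x":-3,"y":2,"z":0,"ax":0,"ay":0,"az":0},
  ],
)

```text
clock: 47.57
position: [426.8, -126.0, 261.7]
ee_rot: [0.773, -0.635, -0.0, 0.001]
contact_force: [0.8, 1.7, 1.3]
gripper_width: 30.0
grasp_force: 0.0
```

send_rows(
  targets=[
    {"gripper":0.3,"x":0,"y":0,"z":0,"ax":0,"ay":0,"az":0},
    {"gripper":0.3,"x":0,"y":0,"z":0,"ax":0,"ay":0,"az":0},
    {"gripper":0.3,"x":0,"y":0,"z":0,"ax":0,"ay":0,"az":0},
  ],
)

```text
clock: 47.82
position: [428.5, -126.7, 262.0]
ee_rot: [0.773, -0.634, 0.0, 0.001]
contact_force: [1.1, 0.6, 1.2]
gripper_width: 30.1
grasp_force: 0.0
```

Run:
```python
from h import *
p,w=grab("wrist");p2,w2=grab("scene");p3,w3=grab("top")
a=cv2.resize(p2[100:370,150:450,::-1],None,fx=1.3,fy=1.3);b=cv2.resize(p3[80:280,90:420,::-1],None,fx=1.2,fy=1.2)
H=np.zeros((a.shape[0]+b.shape[0],max(a.shape[1],b.shape[1]),3),np.uint8);H[:a.shape[0],:a.shape[1]]=a;H[a.shape[0]:,:b.shape[1]]=b
cv2.imwrite("pics/f.png",H)
t=w3[sel(w3,(500,600),(-300,-190),(165,195))];print('tab',len(t),t.mean(0).round(1) if len(t) else'',*(rect(t) if len(t)>5 else []))
b=w3[sel(w3,(500,612),(-350,-150),(95,118))];print('plate',len(b),b.min(0).round(),b.max(0).round(),*rect(b))
plan(((500,-100,250),-79))
```

```text
tab 132 [ 551.6 -243.4  181.7] [ 552.  -245.1] [10.  45.8] 10.8
plate 930 [ 518. -329.   96.] [ 587. -161.  118.] [ 552.1 -244.4] [ 40.  164.8] 11.3
at [ 428.7 -127.2  261. ] yaw -78.8 j [ 0.08  0.05 -0.35  0.   -1.17  0.12] t 48.0 w 29.7 F [ 0.1 -0.1  0.3]
[-0.43, -2.51, 0.36, 0.1, -0.0, 0.1]
[-0.43, -2.51, 0.36, 0.1, -0.0, 0.1]
[-0.43, -2.51, 0.37, 0.1, -0.0, 0.1]
--
```

View pics/f.png

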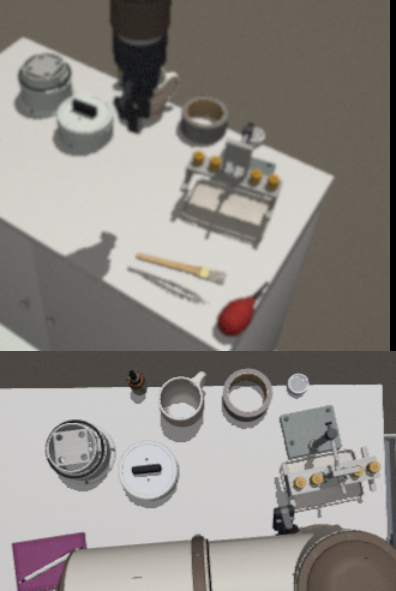

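```bash
python3 -c "
from bench import arm
print(arm.job_done())"
```

```text
the job is handed in; nothing more can be done
None
```

The job is done and handed in at about 48 s. The cover stands grip up on the bench, and all four nozzles are seated in the carrier's bores. The carrier hangs level by its window in the hook's throat over the tray, and the mug, tape and brush were not touched.

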